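Trace the open seam of a lacquer panel, then close its case

ROBOT

A 6-joint arm with a two-finger parallel gripper is mounted at the origin on the work surface. World frame = base frame: x ahead of the robot, y to its left, z up, the work surface at z = 0. Lengths are in m, angles in rad, forces in N, time in s.
With the tool pointing down it reaches from about 0.25 to 0.775 m from the base axis. Payload 4 kg.
Tool frame: the origin (TCP) lies at the centre of the arm's flange, where the gripper is bolted on; the fingertips stand 199 mm ahead of it and the grasp point (between the pads) lies 180 mm ahead of it (robot.tcp_to_tips is the z of the fingertips in the tool frame, in m); z points along the fingers, y is the line along which they close (so a half turn about z gives the same grasp; the last joint's range is limited). The gripper opens to 94 mm and grips with 3 to 60 N. Pads are 16 mm wide; open, the fingers measure 119 mm over their backs; the gripper's body (75 mm by 177 mm) begins 78 mm behind the grasp point.
Start: joints at [1.109, 0.087, 1.371, -0, 1.684, -0.103], TCP at [0.193, 0.515, 0.405] pointing down, gripper open.
Joint ranges: [-3.1, 3.1], [-0.76, 2.03], [0.27, 2.55], [-1.08, 4.22], [0.17, 2.65], [-2.57, 2.57]. Speed limits (rad/s): [2.79, 2.79, 3.14, 3.14, 3.14, 3.14].

INTERFACE

Orientations are given as [roll, pitch, yaw] about the fixed x, y, z axes, in that order (R = Rz(yaw) Ry(pitch) Rx(roll)).
In Python, from bench import robot gives the robot as it stands.
- The arm moves only by the tool play_rows, never from a script. Its arguments are lists of equal length, an entry for each row: "translation": the shift along the tool's x, y, z scaled (see below), a list of three; "twist": the turn, a rotation vector about the tool's x, y, z scaled (see below), a list of three; "gripper": the opening, from -1 (shut) to 1 (fully open). A call has 1 to 8 rows; each row shifts and turns the commanded pose from where the row before left it, along the tool's axes as they then stand; what a row does not reach is not made up. The controller multiplies each number of a shift by 0.04 m and each number of a turn by 0.1 rad. A row lasts 1/10 s, in which the tool goes at most 50 mm and 8.59 degrees, less where a joint would pass 70% of its speed; a pose out of reach is approached as far as the arm can. A call with a number of a shift or a turn outside -1 to 1 is refused whole. A call with a gripper value outside its range is refused whole. The fingers move at their own pace and stop on an object; the grip force is fixed at half the most. Time passes only in rows, so rows that do not move let the fingers close. It gives the time, the measured TCP pose, the force, the opening and the grip force at its end, in the units of the state.
- robot.get_obs(): the state, without advancing time (a new reading comes with each control period).
- robot.snapshot(name): name is "scene" or "top" or "wrist"; returns the picture (480x640x3 uint8, red, green, blue); there is no depth.
- robot.camera_model(name): a dict with "camera_matrix" (3x3 intrinsics, pixels), "k1" (the pictures are not rectified: a ray, as slopes to the right and down, at radius r is drawn at 1 + k1 r^2 times it, then the intrinsics apply), "rvec" (rotation vector, rad) and "tvec" (3), from world to camera coordinates, as OpenCV has them. Camera axes: x right, y down, z forward; pixel columns grow to the right and rows downward; lengths in m; the calibration is good to about 2 mm. A picture is of the moment at which its call begins: read the wrist's pose just before it. camera_model takes no time and is no camera call; for the wrist camera it gives the pose at the moment of the call.
- robot.close_job(): hands the job in; it is judged then, once.
Trained networks look in the newest picture that a camera, given by its name, has taken for a name from the list of things; names that differ only in an ending like _2 or _b are one class to them, and where a whole thing is asked for, a point or a joint stands for the part that bears it (a point fixed in the world has none). Each returns a list of dicts, best first, with "score" (0 to 1); they miss things now and then, are a little off and sometimes report something else, mostly with a low value. They report only what shows in the picture. A call takes as long as a camera call.
- robot.recognise(name, camera): "centre" ([x, y, z] in m, in world coordinates, good to about 4 mm: the middle of the surface that is visible of it).
- robot.spot_point(name, camera): "centre" ([x, y, z] in m, in world coordinates, good to about 4 mm: a listed point, or the origin of a listed thing).
The state is a dict: "time": time; "joint_positions": joint angles; "qvel": joint speeds; "joint_torque": joint torques, N m; "tool_pos": TCP position; "ee_rot": TCP orientation; "wrist_force": force on the tool from outside, world axes, zero at the start; "wrist_torque": the same for the moment, N m; "width": finger opening in m; "finger_force": force on a finger pad.
Only numpy, scipy, OpenCV 4.12 (cv2) and the standard library are available. Lean on these libraries where they do the work, as an engineer would, in place of code of your own. Each camera call takes 0.05 s, during which the arm holds its last target. There are 200 camera calls.

TASK

Take the orange stylus from its wooden stand and guide its tip, down inside the open seam of the black and red lacquer panel, slowly (no faster than about 5 cm a second) and lightly all along the seam: from the end with the yellow dot, round the corner, to the other end, without lifting out on the way. Then put the stylus into the white pot and, after that, gently lower the lid of the case until it is fully closed. Do not knock over the pot, and leave the brush, the brass weight and the swab dish where they are.

Things in the scene. Friction and masses are not known exactly. Their poses are not given: they have to be found in the camera images.
- case: (all sizes in mm) blue-grey archival case, fixed to the bench, outside 200 (its x) by 240 (its y) by 45 high, walls 6 thick, open-topped; origin at the centre of its underside, z up. The lid's hinge runs along its +x upper edge, on the left (world +y). The lacquer panel is fixed inside: face 25 above the origin, 20 below the case rim.
- seam_start (a point): start of the seam, on its centre line at the height of the panel's face, axes parallel to the case's. A yellow dot 12 across lies on the face 20 from it, just off this end. The seam is a pale groove, 12 wide and 8 deep, vertical walls, flat floor, closed 6 past start and end. Down in the seam means the tip at least 3 below the face.
- seam_corner (a point): square corner of the L-shaped seam, on the centre line at face height, axes parallel to the case's. From seam_start the seam runs straight 120 along the case's +y to here, then straight 66 along the case's +x to seam_end. Black plates lie outside the corner, a red one inside it.
- seam_end (a point): far end of the seam, on the centre line at the height of the panel's face, axes parallel to the case's
- lid (a joint): angle of the lid, 0 closed, about 1.6 to 1.85 at the start (roughly upright, leaning back to the left). Stiff friction hinge: it stays where it is left and takes about 2 N at the lip to start closing, less near the bottom. Plate 200 by 240 by 8, about 250 g.
- lid_lip (a point): middle of the outer edge of the brass lip on the lid's free edge, on the lid's outer (upper when closed) face; 215 from the hinge line, the lip is 100 long and 8 thick and juts 15 past the lid's plate
- lid_hinge (a point): middle of the hinge line, at the underside of the lid, 45.5 above the bench at the case's +x edge; it does not move with the lid. Its x axis points from the hinge to the side away from the free edge when the lid is closed; closing, the free edge swings up over and down towards the case's -x side.
- stylus: orange stylus standing upright, tip down, loose in its stand: square shaft 14 by 14, from 22 to 140 above the tip, with a steel rod of 6 diameter below it ending flat at the tip. About 45 g. Origin at the tip, z along the shaft upwards, x and y square to its faces.
- stylus_tip (a point): the tip of the stylus (the same point as its origin)
- stand: dark wooden block 60 by 60 by 60, fixed to the bench, with a square socket 15.5 wide and 50 deep in the middle of its top; origin at the centre of its underside. The stylus stands in it with 90 showing above the top, its faces parallel to the block's.
- pot: white ceramic pot, loose, about 600 g, 85 high, 84 across the mouth, narrower at the foot, wall 4; origin at the centre of its underside, z up
- brush: brush lying on the bench, 160 long, 20 thick; origin at its middle, on the underside
- weight: brass paper weight with a knob, 56 across, 58 high; origin at the centre of its underside
- swab_dish: small white dish with cotton swabs, 84 across, 14 high; origin at the centre of its underside

How it is judged:
On the way, in this order (a step that is already met when the one before it is completed fails the run):
1. the stylus tip is down in the seam at the end with the yellow dot (x of stylus_tip in the frame of seam_start between -0.007 and 0.007 m and y of stylus_tip in the frame of seam_start between -0.01 and 0.01 m and z of stylus_tip in the frame of seam_start between -0.012 and -0.003 m), for 0.1 s.
2. the tip, still in the seam, passes 30 mm along the long run (x of stylus_tip in the frame of seam_start between -0.007 and 0.007 m and y of stylus_tip in the frame of seam_start between 0.024 and 0.036 m and z of stylus_tip in the frame of seam_start between -0.012 and -0.003 m), for 0.05 s.
3. the tip, still in the seam, passes 60 mm along the long run (x of stylus_tip in the frame of seam_start between -0.007 and 0.007 m and y of stylus_tip in the frame of seam_start between 0.054 and 0.066 m and z of stylus_tip in the frame of seam_start between -0.012 and -0.003 m), for 0.05 s.
4. the tip, still in the seam, passes 90 mm along the long run (x of stylus_tip in the frame of seam_start between -0.007 and 0.007 m and y of stylus_tip in the frame of seam_start between 0.084 and 0.096 m and z of stylus_tip in the frame of seam_start between -0.012 and -0.003 m), for 0.05 s.
5. the tip passes the corner in the seam (x of stylus_tip in the frame of seam_corner between -0.008 and 0.008 m and y of stylus_tip in the frame of seam_corner between -0.008 and 0.008 m and z of stylus_tip in the frame of seam_corner between -0.012 and -0.003 m), for 0.05 s.
6. the tip, still in the seam, passes 24 mm along the short run (x of stylus_tip in the frame of seam_corner between 0.018 and 0.03 m and y of stylus_tip in the frame of seam_corner between -0.007 and 0.007 m and z of stylus_tip in the frame of seam_corner between -0.012 and -0.003 m), for 0.05 s.
7. the tip, still in the seam, passes 44 mm along the short run (x of stylus_tip in the frame of seam_corner between 0.038 and 0.05 m and y of stylus_tip in the frame of seam_corner between -0.007 and 0.007 m and z of stylus_tip in the frame of seam_corner between -0.012 and -0.003 m), for 0.05 s.
8. the tip reaches the far end of the seam (x of stylus_tip in the frame of seam_end between -0.008 and 0.008 m and y of stylus_tip in the frame of seam_end between -0.007 and 0.007 m and z of stylus_tip in the frame of seam_end between -0.012 and -0.003 m), for 0.1 s.
9. the stylus stands in the white pot, let go, with the lid still open (horizontal distance between stylus_tip and pot below 0.042 m and z of stylus_tip in the frame of pot between 0 and 0.04 m and contact force between the fingers and stylus below 0.05 N and value of joint lid above 0.8 rad), for 0.2 s.
10. the lid is closed (value of joint lid below 0.03 rad), for 0.2 s.
At the end, for the whole second after the job is handed in: The lid is closed to within 0.03 rad, the stylus is at rest in the pot (tip inside the pot, less than 40 mm above its underside), and the pot stands upright (within 0.15 rad) and at rest (horizontal distance between stylus_tip and pot below 0.042 m and z of stylus_tip in the frame of pot between 0 and 0.04 m and value of joint lid below 0.03 rad and linear speed of each of stylus, pot below 0.02 m/s and angle between pot's own z axis and vertical below 0.15 rad); the robot touches nothing.
It fails at once if the stylus moves along the seam faster than 80 mm/s ((x of stylus_tip in the frame of seam_start between -0.008 and 0.008 m and y of stylus_tip in the frame of seam_start between 0.012 and 0.12 m and z of stylus_tip in the frame of seam_start below -0.002 m and linear speed of stylus above 0.08 m/s) or (x of stylus_tip in the frame of seam_corner between 0 and 0.054 m and y of stylus_tip in the frame of seam_corner between -0.008 and 0.008 m and z of stylus_tip in the frame of seam_corner below -0.002 m and linear speed of stylus above 0.08 m/s)).
It fails at once if the stylus presses on the panel or case with more than 20 N (contact force between stylus and case above 20 N).
It fails at once if the lid is slammed (closing faster than 2 rad/s) (velocity of joint lid below -2 rad/s).
It fails at once if the pot is knocked over (angle between pot's own z axis and vertical above 0.5 rad).
It fails at once if the brush, the weight or the swab dish is moved more than 30 mm (distance of any of brush, weight, swab_dish from where it was at the start of the episode above 0.03 m).
It also fails if it takes over 72 s, if anything falls off the work surface, if the arm or the gripper's body presses on something with over 40 N, if the wrist force passes 120 N, or if a joint passes its speed limit or range.

## Working session

There is one attempt and no reset: what is moved stays moved. The work goes in short steps, Python scripts to look and compute and a tool call to move; the robot and the scene stay as the last step left them, time stands still between calls to the robot, and variables do not carry over. Pictures are saved under pics/ and viewed, at most 13 in all, crops included, and the job is handed in when it is done.

Besides the shell and the picture viewer there is one more tool, called after "Request:" as name(argument=value, ...), one argument or row to a line, values as JSON. play_rows: Moves the arm, as the interface text tells. Its arguments: {"type":"object","properties":{"translation":{"type":"array","items":{"type":"array","items":{"type":"number","minimum":-1,"maximum":1}}},"twist":{"type":"array","items":{"type":"array","items":{"type":"number","minimum":-1,"maximum":1}}},"gripper":{"type":"array","items":{"type":"number"}}},"required":["translation","twist","gripper"]}

```bash
mkdir -p pics; cat > h.py <<'E'
import numpy as np, cv2
from bench import robot
from scipy.spatial.transform import Rotation as R
def snap(n,f=None):
    m=robot.camera_model(n); im=robot.snapshot(n)
    if f: cv2.imwrite('pics/'+f,cv2.cvtColor(im,cv2.COLOR_RGB2BGR))
    return im,m
def ray(m,px):
    K=np.array(m['camera_matrix']);k1=m['k1'];Rm=cv2.Rodrigues(np.array(m['rvec'],float))[0];t=np.array(m['tvec'],float).ravel()
    p=np.array([(px[0]-K[0,2])/K[0,0],(px[1]-K[1,2])/K[1,1]]);u=p.copy()
    for _ in range(30): u=p/(1+k1*(u@u))
    return -Rm.T@t, Rm.T@np.array([u[0],u[1],1])
def at_z(m,px,z):
    c,d=ray(m,px); return c+d*(z-c[2])/d[2]
def proj(m,P):
    K=np.array(m['camera_matrix']);k1=m['k1'];Rm=cv2.Rodrigues(np.array(m['rvec'],float))[0];t=np.array(m['tvec'],float).ravel()
    q=Rm@np.array(P,float)+t;u=q[:2]/q[2];u=u*(1+k1*(u@u));return K[:2,:2]@u+K[:2,2]
def st():
    o=robot.get_obs();print('t',o['time'],'tcp',np.round(o['tool_pos'],4),'rpy',np.round(o['ee_rot'],4),'F',np.round(o['wrist_force'],1),'w',round(float(o['width']),4),'ff',o['finger_force'],'q',np.round(o['joint_positions'],3));return o
E
python3 - <<'E'
from h import *
st()
for c in ['top','scene']:
    im,m=snap(c,c+'0.png')
    print(c,-cv2.Rodrigues(np.array(m['rvec'],float))[0].T@np.array(m['tvec'],float).ravel())
    for n in ['seam_start','seam_corner','seam_end','lid_lip','lid_hinge','stylus','stand','pot','brush','weight','swab_dish','case']:
        r=robot.spot_point(n,c)
        print(c,n,[(np.round(d['centre'],3).tolist(),round(d['score'],2)) for d in r[:2]])
E
```

```text
t 0.0 tcp [0.1931 0.5149 0.4035] rpy [-3.1394e+00 -2.0000e-04  2.7828e+00] F [0.6 0.5 0.6] w 0.0941 ff 0.0 q [ 1.109  0.088  1.372 -0.     1.684 -0.103]
top [ 0.23614832 -0.09233296  1.74368023]
top seam_start [([0.607, 0.0, 0.026], 0.76)]
top seam_corner [([0.491, 0.024, 0.025], 0.77)]
top seam_end [([0.565, 0.074, 0.001], 0.55)]
top lid_lip [([0.595, 0.198, 0.256], 0.55), ([0.744, -0.293, -0.003], 0.37)]
top lid_hinge [([0.568, -0.302, 0.001], 0.34)]
top stylus [([0.569, -0.299, 0.016], 0.46)]
top stand [([0.572, -0.302, 0.002], 0.89)]
top pot [([0.398, -0.301, 0.001], 0.77)]
top brush [([0.746, -0.293, 0.001], 0.73)]
top weight [([0.293, 0.358, 0.0], 0.58)]
top swab_dish []
top case []
scene [1.0677839  0.48606333 0.98758371]
scene seam_start [([0.607, -0.001, 0.024], 0.91), ([0.29, 0.354, 0.002], 0.64)]
scene seam_corner [([0.486, 0.026, 0.024], 0.95)]
scene seam_end []
scene lid_lip [([0.592, 0.197, 0.259], 0.86)]
scene lid_hinge [([0.59, 0.173, 0.039], 0.77)]
scene stylus [([0.567, -0.303, 0.01], 0.78), ([0.487, 0.03, 0.025], 0.64)]
scene stand [([0.569, -0.298, -0.002], 0.64)]
scene pot [([0.393, -0.301, 0.001], 0.67)]
scene brush [([0.741, -0.293, -0.002], 0.84)]
scene weight [([0.291, 0.352, -0.0], 0.6), ([0.606, -0.002, 0.028], 0.42)]
scene swab_dish [([0.443, -0.46, 0.001], 0.9)]
scene case [([0.565, 0.079, -0.001], 0.94), ([0.291, 0.356, 0.0], 0.36)]
```

View pics/top0.png

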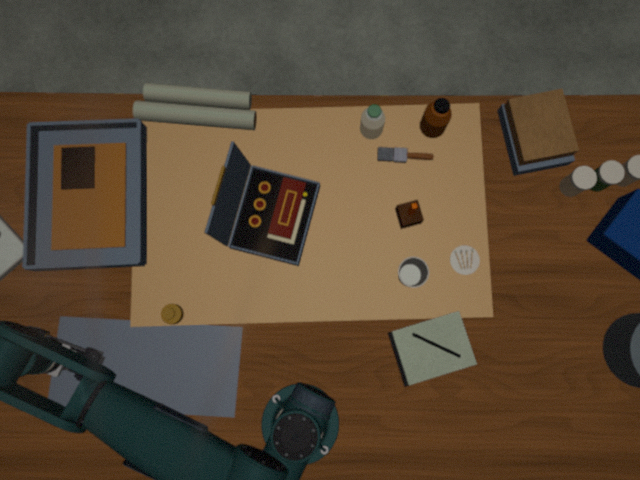

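View pics/scene0.png

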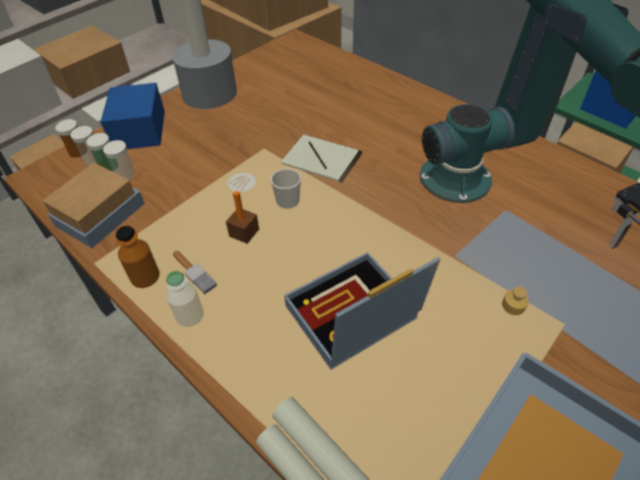

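The top view shows the case near (265,215) with the seam's yellow dot at (305,194), the stand and stylus at (410,213) and the pot at (412,271). The scene view shows the lid upright with its brass lip at the top, and this agrees with what the networks report. Next I'll write a row planner and move over the stand.

```bash
cat >> h.py <<'E'
import json
def plan(wps,start=None,dec=2):
    """wps: list of (xyz, yaw, nrows, gripper); tool down. prints calls of 8 rows"""
    o=robot.get_obs(); p=np.array(o['tool_pos']); rot=R.from_euler('xyz',o['ee_rot'])
    if start is not None: p=np.array(start[0]);rot=R.from_euler('xyz',[np.pi,0,start[1]])
    T=[];W=[];G=[]
    for xyz,yaw,n,g in wps:
        p0=p.copy();r0=rot;r1=R.from_euler('xyz',[np.pi,0,yaw]);rv=(r0.inv()*r1).as_rotvec()
        for i in range(1,n+1):
            tp=p0+(np.array(xyz)-p0)*i/n; tr=r0*R.from_rotvec(rv*i/n)
            d=np.round(rot.inv().apply(tp-p)/0.04,dec)+0.; w=np.round((rot.inv()*tr).as_rotvec()/0.1,dec)+0.
            if max(abs(d).max(),abs(w).max())>1: print('LIMIT',d,w)
            p=p+rot.apply(d*0.04); rot=rot*R.from_rotvec(w*0.1)
            T.append(d.tolist());W.append(w.tolist());G.append(g)
    for k in range(0,len(T),8): print('T',json.dumps(T[k:k+8]).replace(' ',''),'\nW',json.dumps(W[k:k+8]).replace(' ',''),'G',G[k:k+8])
    print('end',np.round(p,4),np.round(rot.as_euler('xyz'),4))
E
python3 - <<'E'
from h import *
plan([([0.2,0.48,0.47],2.78,2,1),([0.53,-0.29,0.46],1.36,22,1)])
E
```

```text
T [[-0.23,-0.38,-0.82],[-0.24,-0.38,-0.81],[-0.66,-0.69,0.01],[-0.7,-0.64,0.01],[-0.75,-0.59,0.01],[-0.78,-0.55,0.01],[-0.81,-0.49,0.02],[-0.84,-0.44,0.01]] 
W [[0.0,0.0,0.01],[0.0,0.0,0.02],[0.0,0.0,0.65],[0.0,0.0,0.64],[0.0,0.0,0.65],[0.0,0.0,0.64],[0.0,0.0,0.65],[0.0,0.0,0.64]] G [1, 1, 1, 1, 1, 1, 1, 1]
T [[-0.87,-0.39,0.01],[-0.9,-0.33,0.01],[-0.91,-0.27,0.01],[-0.93,-0.21,0.01],[-0.94,-0.15,0.01],[-0.94,-0.09,0.01],[-0.96,-0.03,0.02],[-0.95,0.04,0.01]] 
W [[0.0,0.0,0.65],[0.0,0.0,0.64],[0.0,0.0,0.65],[0.0,0.0,0.64],[0.0,0.0,0.65],[0.0,0.0,0.64],[0.0,0.0,0.65],[0.0,0.0,0.64]] G [1, 1, 1, 1, 1, 1, 1, 1]
T [[-0.94,0.09,0.01],[-0.94,0.16,0.01],[-0.93,0.21,0.01],[-0.91,0.28,0.01],[-0.89,0.33,0.01],[-0.87,0.39,0.01],[-0.84,0.45,0.01],[-0.81,0.5,0.02]] 
W [[0.0,0.0,0.65],[0.0,0.0,0.65],[0.0,0.0,0.64],[0.0,0.0,0.65],[0.0,0.0,0.64],[0.0,0.0,0.65],[0.0,0.0,0.64],[0.0,0.0,0.65]] G [1, 1, 1, 1, 1, 1, 1, 1]
end [ 0.5302 -0.2899  0.4598] [ 3.1416e+00 -1.0000e-04  1.3598e+00]
```

Request:
play_rows(
  translation=[
    [-0.23,-0.38,-0.82],
    [-0.24,-0.38,-0.81],
    [-0.66,-0.69,0.01],
    [-0.7,-0.64,0.01],
    [-0.75,-0.59,0.01],
    [-0.78,-0.55,0.01],
    [-0.81,-0.49,0.02],
    [-0.84,-0.44,0.01],
  ],
  twist=[
    [0,0,0.01],
    [0,0,0.02],
    [0,0,0.65],
    [0,0,0.64],
    [0,0,0.65],
    [0,0,0.64],
    [0,0,0.65],
    [0,0,0.64],
  ],
  gripper=[1,1,1,1,1,1,1,1],
)

```text
time: 2.1
tool_pos: [0.2901, 0.2686, 0.4672]
ee_rot: [3.141, 0.0, 2.391]
wrist_force: [0.1, -0.7, 0.7]
width: 0.0939
finger_force: 0.0
```

Request:
play_rows(
  translation=[
    [-0.87,-0.39,0.01],
    [-0.9,-0.33,0.01],
    [-0.91,-0.27,0.01],
    [-0.93,-0.21,0.01],
    [-0.94,-0.15,0.01],
    [-0.94,-0.09,0.01],
    [-0.96,-0.03,0.02],
    [-0.95,0.04,0.01],
  ],
  twist=[
    [0,0,0.65],
    [0,0,0.64],
    [0,0,0.65],
    [0,0,0.64],
    [0,0,0.65],
    [0,0,0.64],
    [0,0,0.65],
    [0,0,0.64],
  ],
  gripper=[1,1,1,1,1,1,1,1],
)

```text
time: 2.9
tool_pos: [0.4103, -0.0117, 0.4637]
ee_rot: [3.141, 0.0, 1.874]
wrist_force: [0.5, 0.8, 0.1]
width: 0.094
finger_force: 0.0
```

Request:
play_rows(
  translation=[
    [-0.94,0.09,0.01],
    [-0.94,0.16,0.01],
    [-0.93,0.21,0.01],
    [-0.91,0.28,0.01],
    [-0.89,0.33,0.01],
    [-0.87,0.39,0.01],
    [-0.84,0.45,0.01],
    [-0.81,0.5,0.02],
  ],
  twist=[
    [0,0,0.65],
    [0,0,0.65],
    [0,0,0.64],
    [0,0,0.65],
    [0,0,0.64],
    [0,0,0.65],
    [0,0,0.64],
    [0,0,0.65],
  ],
  gripper=[1,1,1,1,1,1,1,1],
)

```text
time: 3.7
tool_pos: [0.5306, -0.2914, 0.4599]
ee_rot: [3.141, -0.0, 1.357]
wrist_force: [0.5, 0.2, 0.3]
width: 0.0941
finger_force: 0.0
```

```bash
python3 - <<'E'
from h import *
st()
im,m=snap('wrist','w1.png')
Rm=cv2.Rodrigues(np.array(m['rvec'],float))[0]
print('cam',-Rm.T@np.array(m['tvec'],float).ravel(),'fwd',Rm[2])
for n in ['stylus','stand','pot']:
    print(n,[(np.round(d['centre'],4).tolist(),round(d['score'],2)) for d in robot.spot_point(n,'wrist')[:2]])
# proj of stand top corners at yaw 0 for reference
print(proj(m,[0.569,-0.3,0.06]),proj(m,[0.569,-0.3,0.15]),m['camera_matrix'],m['k1'])
E
```

```text
t 3.7 tcp [ 0.5306 -0.2914  0.4599] rpy [ 3.1413e+00 -1.0000e-04  1.3569e+00] F [0.5 0.2 0.3] w 0.0941 ff 0.0 q [-0.596  0.209  1.125  0.     1.808 -0.382]
cam [ 0.5461005  -0.21819454  0.43928786] fwd [-0.05475144 -0.25149382 -0.96630903]
stylus [([0.5636, -0.2965, 0.0067], 0.67)]
stand [([0.562, -0.2989, -0.0001], 0.77)]
pot [([0.4016, -0.3022, 0.0019], 0.92)]
[361.75792373 221.07039423] [372.26014175 241.62593475] [[350.88014159   0.         325.58318899]
 [  0.         350.88014159 243.85006732]
 [  0.           0.           1.        ]] -0.030711856408635878
```

View pics/w1.png

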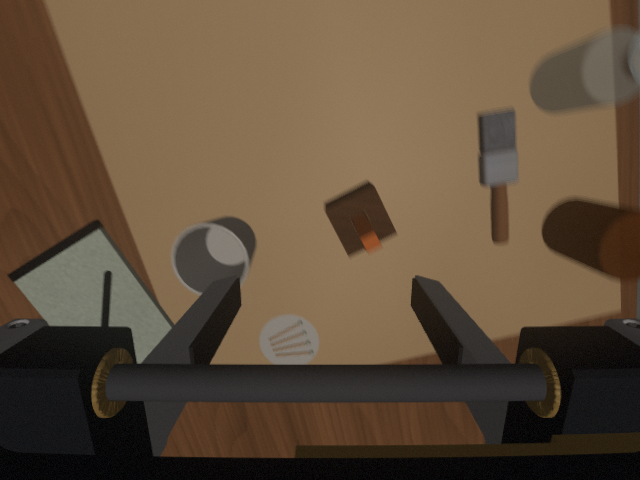

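The wrist view shows the stand's top at about (360,220) with the orange stylus top at (371,241). The stand is turned about 25° from the image axes. I'll measure its position and yaw from the colour outlines.

```bash
python3 - <<'E'
from h import *
m=robot.camera_model('wrist')
im=cv2.imread('pics/w1.png'); c=im[170:265,310:410].astype(int)
b,g,r=c[...,0],c[...,1],c[...,2]
org=((r>150)&(r-g>80)).astype(np.uint8)
ys,xs=np.nonzero(org);print('orange px',len(xs),xs.mean()+310,ys.mean()+170,xs.min()+310,xs.max()+310,ys.min()+170,ys.max()+170)
print(cv2.minAreaRect(np.c_[xs+310,ys+170].astype(np.float32)))
print('top',at_z(m,[xs.mean()+310,ys.mean()+170],0.15))
big=cv2.resize(im[170:265,310:410],None,fx=6,fy=6,interpolation=cv2.INTER_CUBIC);cv2.imwrite('pics/w1c.png',big)
E
```

```text
<stdin>:6: RuntimeWarning: Mean of empty slice.
  ret = ret.dtype.type(ret / rcount)
Traceback (most recent call last):
ValueError: zero-size array to reduction operation minimum which has no identity
```

```bash
python3 - <<'E'
from h import *
m=robot.camera_model('wrist')
im=cv2.imread('pics/w1.png'); c=im[170:265,310:410].astype(int)
b,g,r=c[...,0],c[...,1],c[...,2]
print(im[241,371])
org=((r>130)&(r>2.2*g)).astype(np.uint8)
ys,xs=np.nonzero(org);print('orange px',len(xs))
if len(xs):
    print(cv2.minAreaRect(np.c_[xs+310,ys+170].astype(np.float32)))
    print('top',at_z(m,[xs.mean()+310,ys.mean()+170],0.15))
big=cv2.resize(im[170:265,310:410],None,fx=6,fy=6,interpolation=cv2.INTER_CUBIC);cv2.imwrite('pics/w1c.png',big)
E
```

```text
[ 39  77 145]
orange px 0
```

View pics/w1c.png

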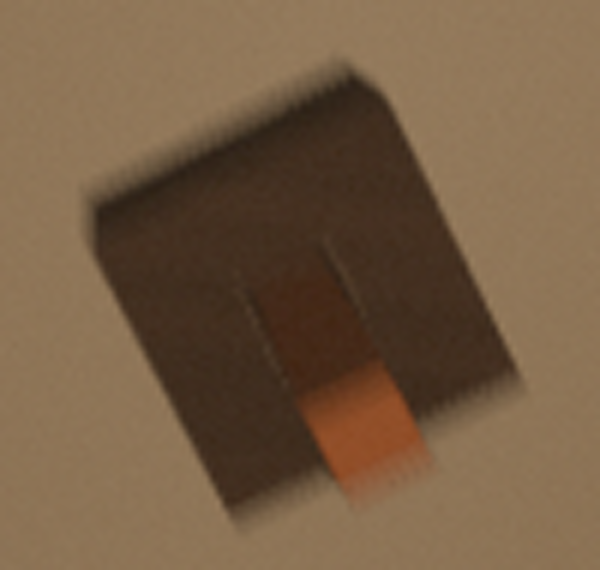

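The crop shows the stylus's top face at corners (300,400), (380,362), (432,462) and (350,502), and the stand's top at (95,235), (385,95), (518,380) and (237,515), all in crop pixels.

```bash
python3 - <<'E'
from h import *
m=robot.camera_model('wrist')
f=lambda p:np.array(p)/6+[310-.42,170-.42]
for name,z,cs in [('stylus',.15,[(300,400),(380,362),(432,462),(350,502)]),('stand',.06,[(95,235),(385,95),(518,380),(237,515)])]:
    P=np.array([at_z(m,f(c),z)[:2] for c in cs])
    e=np.diff(np.vstack([P,P[:1]]),axis=0)
    print(name,P.mean(0),np.linalg.norm(e,axis=1),np.degrees(np.arctan2(e[:,1],e[:,0]))%90)
E
```

```text
stylus [ 0.56665611 -0.29777608] [0.01237827 0.01654469 0.01291557 0.01675315] [14.23974754 16.40611284 15.21593905 14.54747737]
stand [ 0.5671925  -0.29795852] [0.05752577 0.05841127 0.05764921 0.05925429] [13.8994267  14.73514984 14.73895585 14.60987337]
```

```bash
python3 - <<'E'
from h import *
plan([([0.567,-0.298,0.40],1.826,5,1),([0.567,-0.298,0.302],1.826,5,1)])
E
```

```text
T [[0.0,0.19,0.29],[-0.01,0.18,0.3],[-0.04,0.19,0.29],[-0.05,0.18,0.3],[-0.07,0.17,0.29],[0.0,0.0,0.49],[0.0,0.0,0.49],[0.0,0.0,0.49]] 
W [[0.0,0.0,-0.93],[-0.01,-0.01,-0.94],[0.0,0.0,-0.93],[0.0,0.0,-0.93],[0.0,-0.01,-0.94],[0.0,0.0,0.0],[0.0,0.0,0.0],[0.0,0.0,0.0]] G [1, 1, 1, 1, 1, 1, 1, 1]
T [[0.0,0.0,0.49],[0.0,0.01,0.49]] 
W [[0.0,0.0,0.0],[0.0,0.0,0.0]] G [1, 1]
end [ 0.5672 -0.2981  0.302 ] [-3.1411e+00  3.0000e-04  1.8264e+00]
```

Request:
play_rows(
  translation=[
    [0,0.19,0.29],
    [-0.01,0.18,0.3],
    [-0.04,0.19,0.29],
    [-0.05,0.18,0.3],
    [-0.07,0.17,0.29],
    [0,0,0.49],
    [0,0,0.49],
    [0,0,0.49],
  ],
  twist=[
    [0,0,-0.93],
    [0,0,-0.94],
    [0,0,-0.93],
    [0,0,-0.93],
    [0,0,-0.94],
    [0,0,0],
    [0,0,0],
    [0,0,0],
  ],
  gripper=[1,1,1,1,1,1,1,1],
)

```text
time: 4.7
tool_pos: [0.5666, -0.2958, 0.3429]
ee_rot: [3.14, 0.001, 1.829]
wrist_force: [0.3, 0.6, -1.2]
width: 0.0935
finger_force: 0.0
```

Request:
play_rows(
  translation=[
    [0,0,0.49],
    [0,0.01,0.49],
    [0,0,0],
  ],
  twist=[
    [0,0,0],
    [0,0,0],
    [0,0,0],
  ],
  gripper=[1,1,1],
)

```text
time: 5.0
tool_pos: [0.5663, -0.2955, 0.3004]
ee_rot: [-3.138, -0.005, 1.829]
wrist_force: [-0.2, 0.8, -0.6]
width: 0.0937
finger_force: 0.0
```

```bash
python3 - <<'E'
from h import *
st()
im,m=snap('wrist','w2.png')
print(proj(m,[0.567,-0.298,0.15]))
E
```

```text
t 5.0 tcp [ 0.5663 -0.2955  0.3004] rpy [-3.1379 -0.0046  1.8289] F [-0.2  0.8 -0.6] w 0.0937 ff 0.0 q [-0.57   0.325  1.298  0.     1.525 -0.828]
[327.93722363 345.44643706]
```

View pics/w2.png

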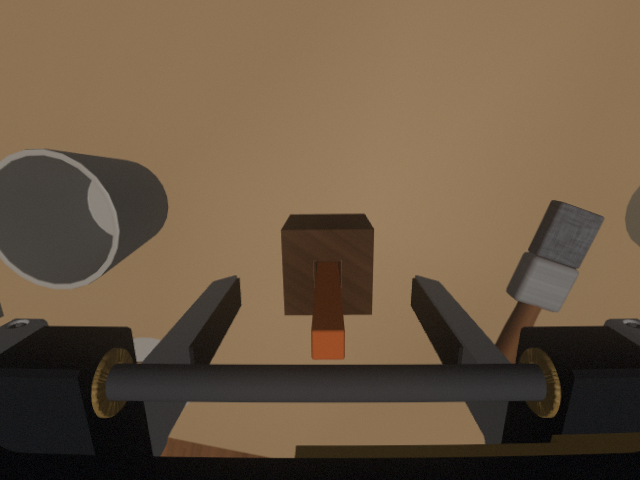

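The stylus top at (328,345) is where I predicted it, square and centred between the fingers. Closing now, then lifting.

Request:
play_rows(
  translation=[
    [0,0,0],
    [0,0,0],
    [0,0,0],
    [0,0,0],
    [0,0,0],
    [0,0,0],
    [0,0,0],
    [0,0,0],
  ],
  twist=[
    [0,0,0],
    [0,0,0],
    [0,0,0],
    [0,0,0],
    [0,0,0],
    [0,0,0],
    [0,0,0],
    [0,0,0],
  ],
  gripper=[-1,-1,-1,-1,-1,-1,-1,-1],
)

```text
time: 5.85
tool_pos: [0.5672, -0.2976, 0.3029]
ee_rot: [-3.141, -0.0, 1.827]
wrist_force: [-0.7, 0.1, -0.3]
width: 0.0333
finger_force: 0.0
```

Request:
play_rows(
  translation=[
    [0,0,-0.2],
    [0,0,-0.4],
    [0,0,-0.5],
    [0,0,-0.5],
    [0,0,-0.5],
    [0,0,-0.5],
    [0,0,-0.4],
    [0,0,0],
  ],
  twist=[
    [0,0,0],
    [0,0,0],
    [0,0,0],
    [0,0,0],
    [0,0,0],
    [0,0,0],
    [0,0,0],
    [0,0,0],
  ],
  gripper=[-1,-1,-1,-1,-1,-1,-1,-1],
)

```text
time: 6.65
tool_pos: [0.5672, -0.2975, 0.4282]
ee_rot: [3.136, 0.006, 1.827]
wrist_force: [-0.3, -0.1, 0.1]
width: 0.0139
finger_force: 30.0
```

```bash
python3 - <<'E'
from h import *
st()
# case frame from network spots (averaged): start, corner -> target start
s=np.array([0.607,-0.0005]);c=np.array([0.4885,0.025]);d=c-s;print(np.linalg.norm(d),np.arctan2(d[1],d[0])-np.pi/2)
plan([([0.60,-0.06,0.42],1.36,8,-1)])
E
```

```text
t 6.65 tcp [ 0.5672 -0.2975  0.4282] rpy [3.136  0.0059 1.8268] F [-0.3 -0.1  0.1] w 0.0139 ff 29.994872510433197 q [-0.572  0.286  1.093  0.     1.754 -0.828]
0.12121262310502152 1.3588386895522775
T [[0.69,0.29,0.02],[0.71,0.24,0.03],[0.72,0.21,0.02],[0.73,0.16,0.02],[0.74,0.12,0.03],[0.75,0.08,0.02],[0.75,0.03,0.03],[0.75,-0.01,0.02]] 
W [[0.01,0.01,0.58],[0.01,0.0,0.59],[0.01,0.01,0.58],[0.0,0.0,0.58],[0.01,0.01,0.59],[0.01,0.0,0.58],[0.01,0.01,0.58],[0.01,0.0,0.59]] G [-1, -1, -1, -1, -1, -1, -1, -1]
end [ 0.6001 -0.0598  0.4201] [-3.1415e+00  5.0000e-04  1.3598e+00]
```

The fingers were still closing when the lift began, so the grip is probably about 20 mm low on tool z. I'll move over near the seam and measure the stylus in the hand.

Request:
play_rows(
  translation=[
    [0.69,0.29,0.02],
    [0.71,0.24,0.03],
    [0.72,0.21,0.02],
    [0.73,0.16,0.02],
    [0.74,0.12,0.03],
    [0.75,0.08,0.02],
    [0.75,0.03,0.03],
    [0.75,-0.01,0.02],
  ],
  twist=[
    [0.01,0.01,0.58],
    [0.01,0,0.59],
    [0.01,0.01,0.58],
    [0,0,0.58],
    [0.01,0.01,0.59],
    [0.01,0,0.58],
    [0.01,0.01,0.58],
    [0.01,0,0.59],
  ],
  gripper=[-1,-1,-1,-1,-1,-1,-1,-1],
)

```text
time: 7.45
tool_pos: [0.6, -0.0585, 0.4153]
ee_rot: [-3.133, -0.002, 1.357]
wrist_force: [-0.5, 0.1, -0.5]
width: 0.0135
finger_force: 30.0
```

```bash
python3 - <<'E'
from h import *
o=st()
im,m=snap('wrist','w3.png')
g=R.from_euler('xyz',o['ee_rot'])
for n in ['stylus_tip','seam_start','seam_corner','seam_end','lid_lip']:
    print(n,[(np.round(d['centre'],4).tolist(),round(d['score'],2)) for d in robot.spot_point(n,'wrist')[:2]])
for z in [.14,.16,.18,.22,.26,.28,.30,.31]:
    print(z,np.round(proj(m,np.array(o['tool_pos'])+g.apply([0,0,z])),1))
snap('scene','s3.png')
print('scene',robot.spot_point('stylus_tip','scene')[:1])
E
```

```text
t 7.45 tcp [ 0.6    -0.0585  0.4153] rpy [-3.1329e+00 -2.3000e-03  1.3574e+00] F [-0.5  0.1 -0.5] w 0.0135 ff 29.992963671684265 q [-0.192  0.207  1.215  0.003  1.729  0.022]
stylus_tip [([0.5974, -0.0599, 0.0899], 0.82)]
seam_start [([0.6057, -0.0006, 0.0261], 0.64)]
seam_corner [([0.4888, 0.0269, 0.0259], 0.84)]
seam_end [([0.5038, 0.0905, 0.0265], 0.7)]
lid_lip []
0.14 [326.8 351.7]
0.16 [326.6 326.6]
0.18 [326.5 307. ]
0.22 [326.4 278.5]
0.26 [326.3 258.7]
0.28 [326.3 251. ]
0.3 [326.2 244.3]
0.31 [326.2 241.2]
scene []
```

View pics/w3.png

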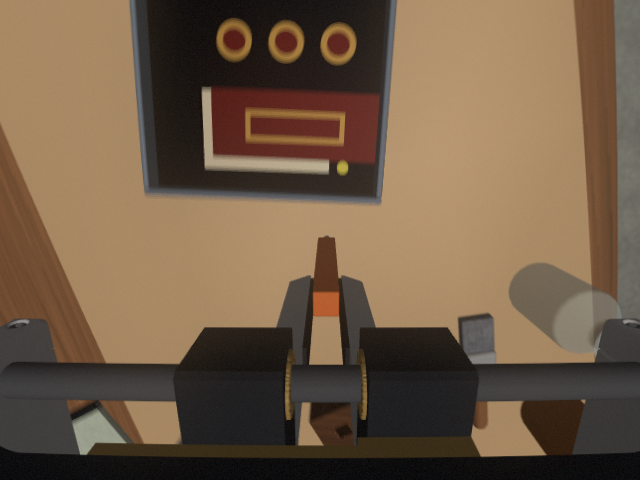

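The wrist view shows the seam's pale L from the yellow dot (342,168) to the corner (207,160) and up to (207,88). The stylus hangs straight, with its tip at about (326,238) and its top at about tool z 0.183, so the tip is at about tool z 0.323. Now I'll measure the seam by pixels.

```bash
cat > seam.py <<'E'
from h import *
from scipy.optimize import least_squares
def fit(im,m,z,mask=None,verbose=True):
    """fit L of width 12 (rgb image) at plane z: pale pixels -> world; returns start,corner,yaw"""
    a=im.astype(int); r,g,b=a[...,0],a[...,1],a[...,2]
    return a
E
python3 - <<'E'
from h import *
m=robot.camera_model('wrist')
im=cv2.imread('pics/w3.png'); print(im[165,270],im[120,207],im[150,290],im[168,342],im[230,200],im[165,240])
c=im[70:185,190:360].astype(int);b,g,r=c[...,0],c[...,1],c[...,2]
pale=((b>95)&(g>105)&(r>115)&(r-b<70)).astype(np.uint8)
n,l,s,_=cv2.connectedComponentsWithStats(pale);k=1+np.argmax(s[1:,4]);print(s[1:])
ys,xs=np.nonzero(l==k)
yel=((r>110)&(g>100)&(b<70)); yy,yx=np.nonzero(yel);print('yellow',len(yx),yx.mean()+190,yy.mean()+70,at_z(m,[yx.mean()+190,yy.mean()+70],.025))
for z in (.025,.017):
    P=np.array([at_z(m,[x+190,y+70],z)[:2] for x,y in zip(xs,ys)])
    y0=1.359
    for it in range(4):
        ex=np.array([np.cos(y0),np.sin(y0)]);ey=np.array([-ex[1],ex[0]])
        X,Y=P@ex,P@ey
        xc=X[Y<np.percentile(Y,40)]; base=np.median(xc)
        L=(abs(X-base)<.009)&(Y<Y.max()-.02)
        k2=np.polyfit(Y[L],X[L],1)[0]; y0-=k2 if False else 0
        S=(Y>Y.max()-.012)&(X>base+.012)
        k3=np.polyfit(X[S],Y[S],1)[0]
        print(z,'slope long',k2,'slope short',k3) if it==0 else 0
        break
    ex=np.array([np.cos(y0),np.sin(y0)]);ey=np.array([-ex[1],ex[0]])
    print('long line x',np.median(X[L]),'width',np.ptp(X[L]),'Yrange',Y.min(),Y.max(),'short line y',np.median(Y[S]),'width',np.ptp(Y[S]),'Xmax',X.max(),'Xmin',X.min())
    print('corner',ex*np.median(X[L])+ey*np.median(Y[S]),'start',ex*np.median(X[L])+ey*(Y.min()+.006))
E
```

```text
[140 166 183] [133 160 177] [37 44 97] [ 70 166 183] [102 141 171] [137 164 181]
[[  12   19  127   84 2095]]
yellow 966 297.72670807453414 130.2463768115942 [0.58904977 0.03916882 0.025     ]
0.025 slope long 0.039493157605074505 slope short -0.03763915845647893
long line x 0.1287594401830729 width 0.015394644049543521 Yrange -0.5982602179188934 -0.4703776904713307 short line y -0.4761144626200599 width 0.010863826422640166 Xmax 0.20174535323843537 Xmin 0.1206254554060332
corner [0.49254297 0.02579521] start [0.60609344 0.00137947]
0.017 slope long 0.03909333301454574 slope short -0.03763915845647886
long line x 0.12848396528755818 width 0.015732106874539437 Yrange -0.5982471776920333 -0.4676014950263775 short line y -0.4734622214964214 width 0.011098560903318011 Xmax 0.20304809535641355 Xmin 0.1201754415106561
corner [0.48989209 0.02608344] start [0.60602278 0.00111289]
```

```bash
cat > seam.py <<'E'
from h import *
def fit(im,m,box,yaw,z=.017):
    """im rgb; box x0,y0,x1,y1; fit 132x12 + L floor by least overlap using image-space polygon IoU"""
    x0,y0,x1,y1=box; a=im.astype(int); r,g,b=a[...,0],a[...,1],a[...,2]
    pale=((b>95)&(g>105)&(r>115)&(r-b<70)).astype(np.uint8); M=np.zeros_like(pale); M[y0:y1,x0:x1]=pale[y0:y1,x0:x1]
    n,l,s,_=cv2.connectedComponentsWithStats(M); M=(l==1+np.argmax(s[1:,4])).astype(np.uint8)
    from scipy.optimize import minimize
    L=np.array([[-6,-6],[6,-6],[6,114],[72,114],[72,126],[-6,126]])/1e3
    Md=cv2.GaussianBlur(M.astype(np.float32),(0,0),.8)
    def poly(q,zz):
        e=np.array([np.cos(q[2]),np.sin(q[2])]);f=np.array([-e[1],e[0]])
        return np.array([proj(m,[*(q[:2]+p[0]*e+p[1]*f),zz]) for p in L])
    def cost(v):
        q=np.array([v[0]/1e3,v[1]/1e3,v[2]/100])+q0
        A=np.ones(M.shape,np.uint8)
        for zz in (.017,.025): # visible floor = inside both floor outline and mouth outline
            B=np.zeros(M.shape,np.uint8);cv2.fillPoly(B,[np.round(poly(q,zz)*16).astype(np.int32)],1,lineType=cv2.LINE_8,shift=4);A&=B
        return float(np.abs(cv2.GaussianBlur(A.astype(np.float32),(0,0),.8)-Md).sum())
    global q0; q0=np.array([*fit.guess,yaw])
    best=minimize(cost,[0,0,0],method='Nelder-Mead',options=dict(initial_simplex=[[0,0,0],[4,0,0],[0,4,0],[0,0,3]],xatol=.02,fatol=.1,maxiter=300))
    q=np.array([best.x[0]/1e3,best.x[1]/1e3,best.x[2]/100])+q0
    return q,best.fun,M.sum()
fit.guess=(.606,.001)
def pts(q):
    e=np.array([np.cos(q[2]),np.sin(q[2])]);f=np.array([-e[1],e[0]])
    return q[:2],q[:2]+.12*f,q[:2]+.12*f+.066*e
E
python3 - <<'E'
from seam import *
im=cv2.cvtColor(cv2.imread('pics/w3.png'),cv2.COLOR_BGR2RGB);m=robot.camera_model('wrist')
q,c,n=fit(im,m,(190,70,360,185),1.33);print(q,c,n,*pts(q))
plan([([q[0],q[1]+.0,.39],1.32,6,-1)])
E
```

```text
[ 6.07027765e-01 -2.67983873e-04  1.33061511e+00] 179.04229736328125 2095 [ 6.07027765e-01 -2.67983873e-04] [0.49047238 0.02827745] [0.50617237 0.09238292]
T [[0.25,-0.02,0.11],[0.26,-0.03,0.11],[0.25,-0.03,0.1],[0.25,-0.03,0.11],[0.25,-0.03,0.11],[0.26,-0.03,0.1]] 
W [[-0.01,0.0,0.06],[-0.02,-0.01,0.07],[-0.01,0.0,0.06],[-0.01,0.0,0.07],[-0.02,-0.01,0.06],[-0.01,0.0,0.06]] G [-1, -1, -1, -1, -1, -1]
end [ 6.070e-01 -1.000e-04  3.902e-01] [3.1415e+00 1.0000e-04 1.3205e+00]
```

Request:
play_rows(
  translation=[
    [0.25,-0.02,0.11],
    [0.26,-0.03,0.11],
    [0.25,-0.03,0.1],
    [0.25,-0.03,0.11],
    [0.25,-0.03,0.11],
    [0.26,-0.03,0.1],
    [0,0,0.3],
    [0,0,0.3],
  ],
  twist=[
    [-0.01,0,0.06],
    [-0.02,-0.01,0.07],
    [-0.01,0,0.06],
    [-0.01,0,0.07],
    [-0.02,-0.01,0.06],
    [-0.01,0,0.06],
    [0,0,0],
    [0,0,0],
  ],
  gripper=[-1,-1,-1,-1,-1,-1,-1,-1],
)

```text
time: 8.65
tool_pos: [0.6071, 0.0014, 0.3654]
ee_rot: [3.141, 0.0, 1.323]
wrist_force: [-0.3, -0.3, -0.2]
width: 0.0139
finger_force: 30.0
```

Request:
play_rows(
  translation=[
    [0,0,0],
    [0,0,0],
  ],
  twist=[
    [0,0,0],
    [0,0,0],
  ],
  gripper=[-1,-1],
)

```text
time: 8.85
tool_pos: [0.607, 0.0006, 0.3653]
ee_rot: [-3.14, 0.0, 1.321]
wrist_force: [-0.0, 0.4, -0.6]
width: 0.014
finger_force: 30.0
```

```bash
python3 - <<'E'
from seam import *
o=st(); im,m=snap('wrist','w4.png')
print([(np.round(d['centre'],4).tolist(),round(d['score'],2)) for d in robot.spot_point('stylus_tip','wrist')[:1]])
g=R.from_euler('xyz',o['ee_rot'])
for z in [.18,.30,.323]: print(z,np.round(proj(m,np.array(o['tool_pos'])+g.apply([0,0,z])),1))
print('seam proj',[np.round(proj(m,[*p,.025]),1) for p in pts([.6070,-.0003,1.3306])])
e=im[150:300,150:450]; cv2.imwrite('pics/w4c.png',cv2.cvtColor(cv2.resize(im[120:320,130:430],None,fx=2.6,fy=2.6,interpolation=cv2.INTER_CUBIC),cv2.COLOR_RGB2BGR))
E
```

```text
t 8.85 tcp [6.070e-01 6.000e-04 3.653e-01] rpy [-3.1401e+00  2.0000e-04  1.3211e+00] F [-0.   0.4 -0.6] w 0.014 ff 29.994834065437317 q [-0.092  0.225  1.292  0.     1.626  0.157]
[([0.6056, -0.0018, 0.0374], 0.71)]
0.18 [326.5 307. ]
0.3 [326.2 244.2]
0.323 [326.2 237.5]
seam proj [array([327. , 233.9]), array([199.5, 235.1]), array([192.2, 163.3])]
```

View pics/w4c.png

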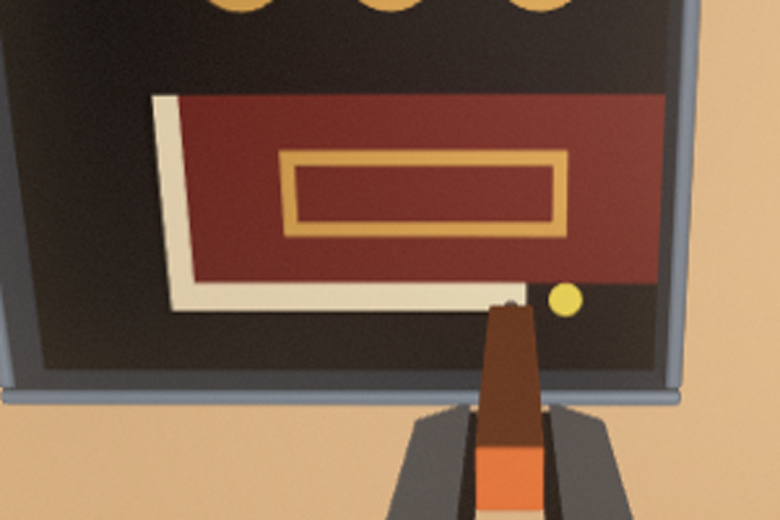

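The crop shows the rod tip at (511,300), directly over the seam's start end, with the seam parallel to the image rows. I'll refine the seam pose from its edges, then descend.

```bash
python3 - <<'E'
from seam import *
from scipy.optimize import least_squares
o=st(); m=robot.camera_model('wrist')
im=cv2.imread('pics/w4.png').astype(float); s=im[...,0]  # blue channel: pale high, red/black low
def edge(line,pos,rising):
    d=np.gradient(line); d=d if rising else -d
    k=np.argmax(d[pos-5:pos+6])+pos-5; a,b,c=d[k-1],d[k],d[k+1]; return k+.5*(a-c)/(a-2*b+c)
obs=[]
for col in range(215,310,8):
    obs.append((col,edge(s[:,col],229,True),'x',6,.025)); obs.append((col,edge(s[:,col],239,False),'x',-6,.017))
for row in range(170,222,6):
    c0=int(round(188.8+(row-156.5)*(196.1-188.4)/(239.6-156.5)));obs.append((edge(s[row],c0,True),row,'y',126,.017)); c1=c0+10; obs.append((edge(s[row],c1,False),row,'y',114,.025))
for row in (231,233,235): obs.append((edge(s[row],333,False),row,'y',-6,.025))
def res(v):
    e=np.array([np.cos(v[2]),np.sin(v[2])]);f=np.array([-e[1],e[0]]);out=[]
    for c,r,ax,val,z in obs:
        P=at_z(m,[c,r],z)[:2]-v[:2]; out.append((P@(e if ax=='x' else f))*1e3-val)
    return out
r=least_squares(res,[.607,0,1.33],loss='soft_l1');rr=np.array(res(r.x))
print(r.x,[np.round(p,4) for p in pts(r.x)])
lab=np.array([f"{o[2]}{o[3]}" for o in obs])
for l in np.unique(lab): print(l,np.round(rr[lab==l],1))
E
```

```text
t 8.95 tcp [6.072e-01 6.000e-04 3.666e-01] rpy [ 3.1407e+00 -2.0000e-04  1.3211e+00] F [-0.2 -0.1 -0.2] w 0.0135 ff 29.994810819625854 q [-0.092  0.224  1.29   0.     1.626  0.157]
[ 6.06404379e-01 -1.01189019e-03  1.32165184e+00] [array([ 0.6064, -0.001 ]), array([0.4901, 0.0286]), array([0.5064, 0.0925])]
x-6 [-0.2 -0.2 -0.2 -0.2 -0.2 -0.2 -0.2 -0.2 -0.2 -0.3 -0.3 -0.2]
x6 [0.3 0.2 0.3 0.2 0.2 0.2 0.2 0.2 0.3 0.2 0.2 0.2]
y-6 [-0. -0. -0.]
y114 [-0.  -0.1 -0.1 -0.1 -0.1 -0.1 -0.1 -0.  -0. ]
y126 [ 0.1 -0.   0.1 -0.   0.3  0.   0.2  0.2  0. ]
```

```bash
python3 - <<'E'
from seam import *
from scipy.optimize import brentq
o=st(); m=robot.camera_model('wrist');g=R.from_euler('xyz',o['ee_rot']);p=np.array(o['tool_pos'])
im=cv2.imread('pics/w4.png').astype(int); print([ (r,im[r,326].tolist()) for r in list(range(230,242))+list(range(288,322,2))])
row=lambda x,z:proj(m,p+g.apply([x,0,z]))[1]
for x,r in [(.007,291.5),(-.007,316.0)]: print('top z',brentq(lambda z:row(x,z)-r,.12,.25))
print('shaft end z',brentq(lambda z:row(.007,z)-237.3,.2,.36))
plan([([.6064,-.001,.353],1.3217,4,-1)])
E
```

```text
t 8.95 tcp [6.072e-01 6.000e-04 3.666e-01] rpy [ 3.1407e+00 -2.0000e-04  1.3211e+00] F [-0.2 -0.1 -0.2] w 0.0135 ff 29.994810819625854 q [-0.092  0.224  1.29   0.     1.626  0.157]
[(230, [179, 212, 227]), (231, [180, 214, 228]), (232, [179, 213, 227]), (233, [178, 212, 227]), (234, [179, 212, 227]), (235, [146, 171, 187]), (236, [94, 105, 116]), (237, [52, 66, 99]), (238, [30, 56, 103]), (239, [30, 56, 103]), (240, [29, 55, 103]), (241, [34, 58, 105]), (288, [34, 60, 106]), (290, [32, 57, 104]), (292, [51, 97, 187]), (294, [64, 120, 226]), (296, [63, 120, 226]), (298, [64, 122, 226]), (300, [63, 121, 226]), (302, [62, 119, 225]), (304, [62, 120, 226]), (306, [63, 121, 226]), (308, [62, 120, 226]), (310, [62, 119, 226]), (312, [61, 118, 225]), (314, [63, 119, 227]), (316, [99, 146, 210]), (318, [133, 178, 216]), (320, [134, 179, 217])]
top z 0.1829374336528762
top z 0.18420273371915524
shaft end z 0.2954511200444401
T [[-0.01,0.0,0.09],[-0.01,0.0,0.08],[-0.01,-0.01,0.09],[-0.01,0.0,0.08]] 
W [[0.0,0.0,0.0],[0.0,0.0,0.0],[0.01,0.0,0.0],[0.0,0.0,-0.01]] G [-1, -1, -1, -1]
end [ 0.6064 -0.0008  0.353 ] [-3.1415e+00 -2.0000e-04  1.3221e+00]
```

Request:
play_rows(
  translation=[
    [0,0.01,0.1],
    [0,0.01,0.1],
    [0,0,0.1],
    [0,0,0.1],
    [0,0,0.1],
    [0,0,0.08],
    [0,0,0],
    [0,0,0],
  ],
  twist=[
    [0,0,0],
    [0,0,0],
    [0,0,0],
    [0,0,0],
    [0,0,0],
    [0,0,0],
    [0,0,0],
    [0,0,0],
  ],
  gripper=[-1,-1,-1,-1,-1,-1,-1,-1],
)

```text
time: 9.75
tool_pos: [0.6079, 0.0009, 0.3431]
ee_rot: [3.141, -0.0, 1.322]
wrist_force: [-0.1, -0.0, -0.3]
width: 0.0137
finger_force: 30.0
```

```bash
python3 - <<'E'
from seam import *
o=st();im,m=snap('wrist','w5.png')
z=[robot.get_obs() for _ in range(1)]
cv2.imwrite('pics/w5c.png',cv2.cvtColor(cv2.resize(im[180:280,240:380],None,fx=5,fy=5,interpolation=cv2.INTER_CUBIC),cv2.COLOR_RGB2BGR));st()
print([(np.round(d['centre'],4).tolist(),round(d['score'],2)) for d in robot.spot_point('stylus_tip','wrist')[:1]])
E
```

```text
t 9.75 tcp [0.6079 0.0009 0.3431] rpy [ 3.1414e+00 -2.0000e-04  1.3219e+00] F [-0.1 -0.  -0.3] w 0.0137 ff 29.994817078113556 q [-0.092  0.234  1.325  0.     1.582  0.157]
t 9.8 tcp [0.6079 0.0008 0.3432] rpy [ 3.1412e+00 -3.0000e-04  1.3218e+00] F [0.  1.2 0.9] w 0.0137 ff 29.994856417179108 q [-0.092  0.234  1.325  0.     1.582  0.157]
[([0.6061, -0.0027, 0.0179], 0.61)]
```

View pics/w5c.png

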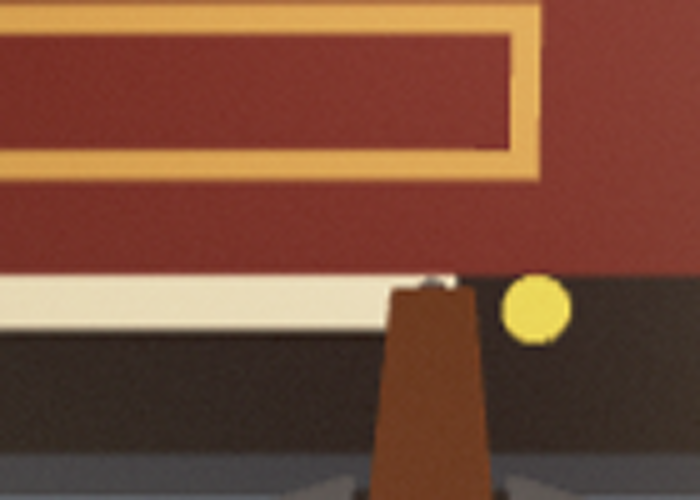

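The crop shows the rod at (431,285) inside the seam's start end, whose edge is at x=457, about 1 mm toward the tool's +x side. There is no contact force, so I'll start the run along tool −y, with a small correction first.

Request:
play_rows(
  translation=[
    [-0.02,0,0],
    [0,-0.05,0],
    [0,-0.1,0],
    [0,-0.1,0],
    [0,-0.1,0],
    [0,-0.1,0],
    [0,-0.1,0],
    [0,-0.1,0],
  ],
  twist=[
    [0,0,0],
    [0,0,0],
    [0,0,0],
    [0,0,0],
    [0,0,0],
    [0,0,0],
    [0,0,0],
    [0,0,0],
  ],
  gripper=[-1,-1,-1,-1,-1,-1,-1,-1],
)

```text
time: 10.65
tool_pos: [0.5821, 0.0066, 0.3431]
ee_rot: [3.141, -0.0, 1.322]
wrist_force: [0.9, -0.2, -0.7]
width: 0.0137
finger_force: 30.0
```

Request:
play_rows(
  translation=[
    [0,-0.1,0],
    [0,-0.1,0],
    [0,-0.1,0],
    [0,-0.1,0],
    [0,-0.1,0],
    [0,-0.1,0],
    [0,-0.1,0],
    [0,-0.1,0],
  ],
  twist=[
    [0,0,0],
    [0,0,0],
    [0,0,0],
    [0,0,0],
    [0,0,0],
    [0,0,0],
    [0,0,0],
    [0,0,0],
  ],
  gripper=[-1,-1,-1,-1,-1,-1,-1,-1],
)

```text
time: 11.45
tool_pos: [0.5511, 0.0144, 0.3431]
ee_rot: [3.141, -0.0, 1.322]
wrist_force: [-0.1, -0.8, 0.1]
width: 0.0133
finger_force: 30.0
```

```bash
cat > chk.py <<'E'
from seam import *
o=st(); q=[.6064,-.0010,1.3217]; e=np.array([np.cos(q[2]),np.sin(q[2])]);f=np.array([-e[1],e[0]])
g=R.from_euler('xyz',o['ee_rot']); d=np.array(o['tool_pos'])[:2]-q[:2]; print('tcp X %.1f Y %.1f mm  tip z %.4f'%(d@e*1e3,d@f*1e3,o['tool_pos'][2]-.3235))
im,m=snap('wrist'); b=im[...,2].astype(float)
# rod visible: grey on pale; rows/cols of far edge & shaft edges
for c in (326,): print('col',[(r,im[r,c].tolist()) for r in range(231,241)])
sh=im[246,300:352].astype(int); k=np.nonzero((sh[:,0]>60)&(sh[:,0]>1.6*sh[:,1]))[0]+300; print('shaft cols row246',k.min(),k.max())
cols=np.r_[250:300] ; print('seam rows', [round(float(np.argmax(np.gradient(b[:,c])[222:234])+222),1) for c in (260,280,300,345,360,380)],[int(np.argmin(np.gradient(b[:,c])[234:246])+234) for c in (260,280,300,345,360,380)])
E
python3 chk.py
```

```text
t 11.45 tcp [0.5511 0.0144 0.3431] rpy [ 3.1413e+00 -2.0000e-04  1.3218e+00] F [-0.1 -0.8  0.1] w 0.0133 ff 29.994855523109436 q [-0.077  0.11   1.468  0.     1.563  0.172]
tcp X 1.3 Y 57.4 mm  tip z 0.0196
col [(231, [125, 53, 45]), (232, [123, 51, 42]), (233, [145, 81, 69]), (234, [219, 191, 161]), (235, [198, 181, 155]), (236, [120, 109, 98]), (237, [101, 64, 50]), (238, [107, 57, 31]), (239, [109, 59, 34]), (240, [109, 59, 32])]
shaft cols row246 317 335
seam rows [233.0, 233.0, 233.0, 233.0, 233.0, 233.0] [245, 245, 245, 245, 245, 245]
```

Request:
play_rows(
  translation=[
    [0,-0.1,0],
    [0,-0.1,0],
    [0,-0.1,0],
    [0,-0.1,0],
    [0,-0.1,0],
    [0,-0.1,0],
    [0,-0.1,0],
    [0,-0.1,0],
  ],
  twist=[
    [0,0,0],
    [0,0,0],
    [0,0,0],
    [0,0,0],
    [0,0,0],
    [0,0,0],
    [0,0,0],
    [0,0,0],
  ],
  gripper=[-1,-1,-1,-1,-1,-1,-1,-1],
)

```text
time: 12.3
tool_pos: [0.5201, 0.0223, 0.3431]
ee_rot: [3.141, -0.0, 1.322]
wrist_force: [0.6, -0.4, 0.1]
width: 0.0132
finger_force: 30.0
```

Request:
play_rows(
  translation=[
    [0,-0.1,0],
    [0,-0.1,0],
    [0,-0.1,0],
    [0,-0.1,0],
    [0,-0.1,0],
    [0,-0.1,0],
    [0,-0.1,0],
    [0,-0.05,0],
  ],
  twist=[
    [0,0,0],
    [0,0,0],
    [0,0,0],
    [0,0,0],
    [0,0,0],
    [0,0,0],
    [0,0,0],
    [0,0,0],
  ],
  gripper=[-1,-1,-1,-1,-1,-1,-1,-1],
)

```text
time: 13.1
tool_pos: [0.491, 0.0297, 0.3431]
ee_rot: [3.141, -0.0, 1.322]
wrist_force: [-0.2, 0.0, -0.3]
width: 0.0136
finger_force: 30.0
```

Request:
play_rows(
  translation=[
    [0,0,0],
  ],
  twist=[
    [0,0,0],
  ],
  gripper=[-1],
)

```text
time: 13.2
tool_pos: [0.4911, 0.0297, 0.3431]
ee_rot: [3.141, -0.0, 1.322]
wrist_force: [-0.0, 0.3, -0.9]
width: 0.0139
finger_force: 30.0
```

```bash
python3 chk.py; python3 - <<'E'
from h import *
im,m=snap('wrist')
print('row220',[(c,im[220,c].tolist()) for c in range(312,342,2)])
E
```

```text
t 13.2 tcp [0.4911 0.0297 0.3431] rpy [ 3.1412e+00 -2.0000e-04  1.3219e+00] F [-0.   0.3 -0.9] w 0.0139 ff 29.994947612285614 q [-0.055 -0.022  1.605  0.     1.558  0.194]
tcp X 1.3 Y 119.3 mm  tip z 0.0196
col [(231, [230, 218, 184]), (232, [230, 219, 184]), (233, [230, 218, 183]), (234, [230, 218, 184]), (235, [191, 176, 149]), (236, [117, 106, 96]), (237, [100, 68, 54]), (238, [106, 60, 36]), (239, [106, 60, 36]), (240, [107, 62, 38])]
shaft cols row246 318 334
seam rows [232.0, 230.0, 232.0, 233.0, 233.0, 233.0] [234, 241, 236, 245, 245, 245]
row220 [(312, [49, 43, 37]), (314, [51, 43, 38]), (316, [51, 43, 37]), (318, [225, 212, 178]), (320, [232, 220, 187]), (322, [231, 219, 185]), (324, [232, 220, 187]), (326, [231, 220, 186]), (328, [231, 219, 186]), (330, [231, 219, 186]), (332, [128, 62, 52]), (334, [123, 55, 45]), (336, [125, 57, 49]), (338, [125, 57, 48]), (340, [125, 58, 49])]
```

Rod centred within about 1 mm at the corner. Next is the short run.

Request:
play_rows(
  translation=[
    [0.05,-0.02,0],
    [0.1,0,0],
    [0.1,0,0],
    [0.1,0,0],
    [0.1,0,0],
    [0.1,0,0],
    [0.1,0,0],
    [0.1,0,0],
  ],
  twist=[
    [0,0,0],
    [0,0,0],
    [0,0,0],
    [0,0,0],
    [0,0,0],
    [0,0,0],
    [0,0,0],
    [0,0,0],
  ],
  gripper=[-1,-1,-1,-1,-1,-1,-1,-1],
)

```text
time: 14.1
tool_pos: [0.4981, 0.0593, 0.343]
ee_rot: [3.141, -0.0, 1.322]
wrist_force: [-0.3, 0.2, -0.3]
width: 0.0139
finger_force: 30.0
```

Request:
play_rows(
  translation=[
    [0.1,0,0],
    [0.1,0,0],
    [0.1,0,0],
    [0.1,0,0],
    [0.1,0,0],
    [0.1,0,0],
    [0.1,0,0],
    [0.1,0,0],
  ],
  twist=[
    [0,0,0],
    [0,0,0],
    [0,0,0],
    [0,0,0],
    [0,0,0],
    [0,0,0],
    [0,0,0],
    [0,0,0],
  ],
  gripper=[-1,-1,-1,-1,-1,-1,-1,-1],
)

```text
time: 14.9
tool_pos: [0.506, 0.0902, 0.3431]
ee_rot: [3.141, -0.0, 1.322]
wrist_force: [-0.1, -0.6, -0.3]
width: 0.0137
finger_force: 30.0
```

Request:
play_rows(
  translation=[
    [0.1,0,0],
    [0,0,0],
    [0,0,0],
  ],
  twist=[
    [0,0,0],
    [0,0,0],
    [0,0,0],
  ],
  gripper=[-1,-1,-1],
)

```text
time: 15.2
tool_pos: [0.5069, 0.0939, 0.343]
ee_rot: [3.141, -0.0, 1.322]
wrist_force: [0.6, 0.4, 0.4]
width: 0.014
finger_force: 30.0
```

```bash
python3 chk.py; python3 - <<'E'
from h import *
im,m=snap('wrist','w6.png')
print('row233',[(c,im[233,c].tolist()) for c in range(314,340,3)])
print(robot.spot_point('seam_end','wrist')[:1],robot.spot_point('stylus_tip','wrist')[:1])
plan([([.495,.075,.45],1.32,5,-1),([.396,-.301,.45],1.32,11,-1)])
E
```

```text
t 15.2 tcp [0.5069 0.0939 0.343 ] rpy [ 3.1414 -0.      1.322 ] F [0.6 0.4 0.4] w 0.014 ff 29.99495565891266 q [ 0.073  0.031  1.552 -0.     1.558  0.322]
tcp X 67.4 Y 119.9 mm  tip z 0.0195
col [(231, [49, 40, 37]), (232, [48, 40, 37]), (233, [85, 73, 67]), (234, [227, 211, 179]), (235, [218, 200, 170]), (236, [131, 120, 108]), (237, [110, 72, 57]), (238, [119, 62, 32]), (239, [116, 61, 30]), (240, [119, 63, 34])]
shaft cols row246 317 351
seam rows [227.0, 229.0, 226.0, 233.0, 233.0, 233.0] [240, 235, 241, 237, 239, 242]
row233 [(314, [48, 40, 36]), (317, [49, 39, 35]), (320, [83, 74, 66]), (323, [82, 72, 64]), (326, [82, 73, 65]), (329, [83, 73, 64]), (332, [66, 47, 43]), (335, [62, 39, 36]), (338, [62, 40, 36])]
[{'centre': [0.5045, 0.092, 0.0252], 'score': 0.62}] [{'centre': [0.5063, 0.092, 0.0151], 'score': 0.61}]
T [[-0.1,-0.03,-0.53],[-0.11,-0.04,-0.54],[-0.1,-0.03,-0.53],[-0.11,-0.04,-0.54],[-0.1,-0.03,-0.53],[-0.88,-0.01,0.0],[-0.89,0.0,0.0],[-0.88,-0.01,0.0]] 
W [[0.0,0.0,0.0],[0.0,0.0,0.01],[0.0,0.0,0.0],[0.0,0.0,0.0],[0.0,0.0,0.01],[0.0,0.0,0.0],[0.0,0.0,0.0],[0.0,0.0,0.0]] G [-1, -1, -1, -1, -1, -1, -1, -1]
T [[-0.89,0.0,0.0],[-0.88,-0.01,0.0],[-0.88,0.0,0.0],[-0.89,-0.01,0.0],[-0.88,0.0,0.0],[-0.89,-0.01,0.0],[-0.88,-0.01,0.0],[-0.88,0.0,-0.01]] 
W [[0.0,0.0,0.0],[0.0,0.0,0.0],[0.0,0.0,0.0],[0.0,0.0,0.0],[0.0,0.0,0.0],[0.0,0.0,0.0],[0.0,0.0,0.0],[0.0,0.0,0.0]] G [-1, -1, -1, -1, -1, -1, -1, -1]
end [ 0.3961 -0.3008  0.4502] [ 3.1414e+00 -2.0000e-04  1.3196e+00]
```

The tip is at the far end. I'll lift straight up, then carry the stylus over the pot.

Request:
play_rows(
  translation=[
    [0,0,-0.1],
    [0,0,-0.2],
    [0,0,-0.4],
    [0,0,-0.6],
    [0,0,-0.7],
    [-0.2,0,-0.5],
    [-0.5,0,0],
    [-0.8,0,0],
  ],
  twist=[
    [0,0,0],
    [0,0,0],
    [0,0,0],
    [0,0,0],
    [0,0,0],
    [0,0,0],
    [0,0,0],
    [0,0,0],
  ],
  gripper=[-1,-1,-1,-1,-1,-1,-1,-1],
)

```text
time: 16.2
tool_pos: [0.492, 0.0359, 0.4451]
ee_rot: [3.138, -0.001, 1.325]
wrist_force: [0.3, -1.3, -1.1]
width: 0.0137
finger_force: 30.0
```

Request:
play_rows(
  translation=[
    [-0.9,0,0],
    [-0.9,0,0],
    [-0.9,0,0],
    [-0.9,0,0],
    [-0.9,0,0],
    [-0.9,0,0],
    [-0.9,0,0],
    [-0.9,0,0],
  ],
  twist=[
    [0,0,0],
    [0,0,0],
    [0,0,0],
    [0,0,0],
    [0,0,0],
    [0,0,0],
    [0,0,0],
    [0,0,0],
  ],
  gripper=[-1,-1,-1,-1,-1,-1,-1,-1],
)

```text
time: 17.0
tool_pos: [0.4203, -0.2448, 0.4441]
ee_rot: [3.14, 0.0, 1.322]
wrist_force: [0.0, 0.4, -0.7]
width: 0.014
finger_force: 30.0
```

```bash
python3 - <<'E'
from h import *
st();im,m=snap('wrist','w7.png');robot.snapshot('top')
for c in ('wrist','top'): print(c,[(np.round(d['centre'],4).tolist(),round(d['score'],2)) for d in robot.spot_point('pot',c)[:2]])
print([(np.round(d['centre'],4).tolist(),round(d['score'],2)) for d in robot.spot_point('stylus_tip','wrist')[:2]])
plan([([.399,-.3015,.44],1.32,2,-1)])
E
```

```text
t 17.0 tcp [ 0.4203 -0.2448  0.4441] rpy [3.1397e+00 4.0000e-04 1.3216e+00] F [ 0.   0.4 -0.7] w 0.014 ff 29.995985627174377 q [-0.644 -0.06   1.442  0.     1.757 -0.395]
wrist [([0.4007, -0.3003, 0.0027], 0.56)]
top [([0.4002, -0.2991, 0.0007], 0.38)]
[([0.4234, -0.2463, 0.1208], 0.75)]
T [[-0.77,-0.09,0.04],[-0.78,-0.08,0.05]] 
W [[0.0,0.0,0.01],[0.01,-0.01,0.01]] G [-1, -1]
end [ 0.3992 -0.3016  0.4399] [-3.1415e+00  3.0000e-04  1.3196e+00]
```

View pics/w7.png

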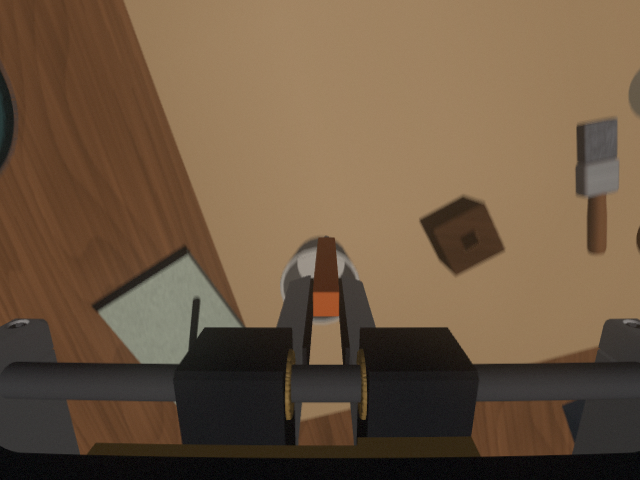

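The wrist view shows the pot mouth around (320,285), and the stylus still straight in the hand. Centring over it, then lowering.

Request:
play_rows(
  translation=[
    [-0.5,-0.07,0.03],
    [-0.6,-0.07,0.03],
    [-0.4,-0.03,0.02],
    [0,0,0.3],
    [0,0,0.45],
    [0,0,0.45],
    [0,0,0.45],
    [0,0,0.35],
  ],
  twist=[
    [0,0,0],
    [0,0,0],
    [0,0,0],
    [0,0,0],
    [0,0,0],
    [0,0,0],
    [0,0,0],
    [0,0,0],
  ],
  gripper=[-1,-1,-1,-1,-1,-1,-1,-1],
)

```text
time: 18.05
tool_pos: [0.4, -0.2986, 0.3578]
ee_rot: [-3.14, -0.002, 1.323]
wrist_force: [0.1, 0.8, 0.1]
width: 0.0138
finger_force: 30.0
```

Request:
play_rows(
  translation=[
    [0,0,0.3],
    [0,0,0.15],
    [0,0,0.05],
    [0,0,0],
  ],
  twist=[
    [0,0,0],
    [0,0,0],
    [0,0,0],
    [0,0,0],
  ],
  gripper=[-1,-1,-1,-1],
)

```text
time: 18.45
tool_pos: [0.3998, -0.3, 0.34]
ee_rot: [3.141, -0.0, 1.322]
wrist_force: [0.4, -0.6, -0.0]
width: 0.0134
finger_force: 30.0
```

```bash
python3 - <<'E'
from h import *
o=st();print('tip z',o['tool_pos'][2]-.3235)
E
```

```text
t 18.45 tcp [ 0.3998 -0.3     0.34  ] rpy [ 3.1409 -0.      1.3218] F [ 0.4 -0.6 -0. ] w 0.0134 ff 29.994839429855347 q [-0.757 -0.003  1.593  0.     1.551 -0.508]
tip z 0.0165442780420344
```

Request:
play_rows(
  translation=[
    [0,0,0.1],
    [0,0,0.05],
    [0,0,0],
    [0,0,0],
    [0,0,0],
    [0,0,0],
    [0,0,0],
    [0,0,0],
  ],
  twist=[
    [0,0,0],
    [0,0,0],
    [0,0,0],
    [0,0,0],
    [0,0,0],
    [0,0,0],
    [0,0,0],
    [0,0,0],
  ],
  gripper=[-1,-1,-1,0.6,0.6,0.6,0.6,0.6],
)

```text
time: 19.25
tool_pos: [0.3997, -0.3, 0.3339]
ee_rot: [3.141, -0.0, 1.322]
wrist_force: [0.6, -0.0, -0.8]
width: 0.0505
finger_force: 0.0
```

Request:
play_rows(
  translation=[
    [0,0,0],
    [0,0,0],
    [0,0,-0.2],
    [0,0,-0.4],
    [0,0,-0.6],
    [0,0,-0.8],
    [0,0,-0.8],
    [0,0,-0.8],
  ],
  twist=[
    [0,0,0],
    [0,0,0],
    [0,0,0],
    [0,0,0],
    [0,0,0],
    [0,0,0],
    [0,0,0],
    [0,0,0],
  ],
  gripper=[0.6,0.6,0.6,0.6,0.6,0.6,0.6,0.6],
)

```text
time: 20.05
tool_pos: [0.3995, -0.2998, 0.4797]
ee_rot: [3.141, 0.0, 1.322]
wrist_force: [-0.2, -0.5, -0.1]
width: 0.0754
finger_force: 0.0
```

```bash
python3 - <<'E'
from h import *
st();robot.snapshot('wrist');im,m=snap('scene','s8.png');robot.snapshot('top')
cv2.imwrite('pics/s8c.png',cv2.cvtColor(cv2.resize(im[120:400,200:480],None,fx=2.1,fy=2.1),cv2.COLOR_RGB2BGR))
for c in ('wrist','top','scene'):
  for n in ('pot','stylus_tip','stylus','lid_lip','lid_hinge'): print(c,n,[(np.round(d['centre'],4).tolist(),round(d['score'],2)) for d in robot.spot_point(n,c)[:1]])
E
```

```text
t 20.05 tcp [ 0.3995 -0.2998  0.4797] rpy [3.1408e+00 2.0000e-04 1.3218e+00] F [-0.2 -0.5 -0.1] w 0.0754 ff 0.0 q [-0.757 -0.029  1.342  0.     1.827 -0.508]
wrist pot [([0.4023, -0.2999, 0.0018], 0.96)]
wrist stylus_tip [([0.3986, -0.3002, 0.0058], 0.75)]
wrist stylus [([0.4, -0.2998, 0.0007], 0.7)]
wrist lid_lip []
wrist lid_hinge []
top pot [([0.399, -0.3011, 0.0001], 0.88)]
top stylus_tip [([0.4003, -0.3044, 0.0064], 0.51)]
top stylus [([0.4023, -0.3044, 0.0091], 0.42)]
top lid_lip [([0.5993, 0.196, 0.2569], 0.56)]
top lid_hinge [([0.5875, 0.1772, 0.0466], 0.95)]
scene pot [([0.2926, 0.3555, -0.0022], 0.63)]
scene stylus_tip []
scene stylus [([0.3981, -0.3041, 0.0053], 0.75)]
scene lid_lip [([0.5963, 0.194, 0.2571], 0.93)]
scene lid_hinge [([0.5934, 0.1748, 0.0449], 0.92)]
```

View pics/s8c.png

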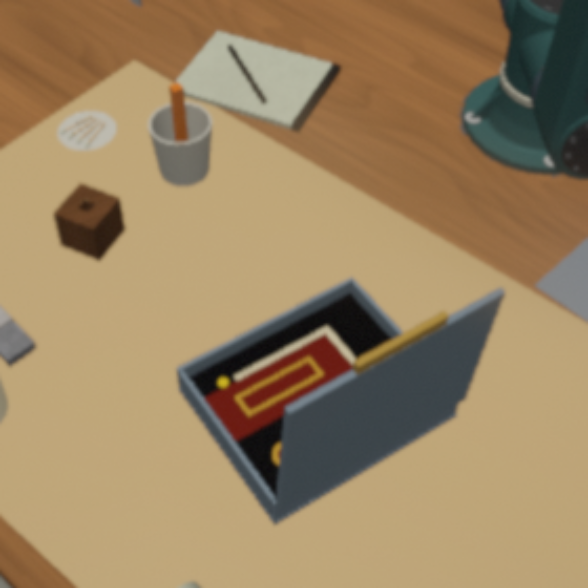

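The scene crop shows the stylus leaning in the upright pot at (180,130) and the lid still open with its lip at (400,340). Next I go over the lid to its outer side with the fingers shut.

```bash
cat > lid.py <<'E'
from h import *
e=np.array([np.cos(1.3217),np.sin(1.3217)]);H=np.array([.590,.1755])
def wp(th,r=.195,h=.009,n=1):
    u=-r*np.cos(th)+.008*np.sin(th)+h; z=.0455+r*np.sin(th)+.008*np.cos(th)+.199
    return ([*(H+u*e),z],1.3217,n,-1)
E
python3 - <<'E'
from lid import *
P=H+.07*e
plan([([.415,-.25,.52],1.3217,2,-1),([*P,.52],1.3217,14,-1),([*P,.44],1.3217,4,-1)])
E
```

```text
T [[0.65,0.03,-0.53],[0.66,0.03,-0.53],[0.94,0.12,0.0],[0.94,0.11,0.0],[0.93,0.12,0.0],[0.94,0.11,0.0],[0.94,0.12,0.0],[0.94,0.12,0.0]] 
W [[0.0,0.0,0.0],[0.0,0.0,0.0],[0.0,0.0,0.0],[0.0,0.0,0.0],[0.0,0.0,0.0],[0.0,0.0,0.0],[0.0,0.0,0.0],[0.0,0.0,0.0]] G [-1, -1, -1, -1, -1, -1, -1, -1]
T [[0.94,0.11,0.0],[0.93,0.12,0.0],[0.94,0.11,0.0],[0.94,0.12,0.01],[0.94,0.11,0.0],[0.94,0.12,0.0],[0.93,0.12,0.0],[0.94,0.11,0.0]] 
W [[0.0,0.0,0.0],[0.0,0.0,0.0],[0.0,0.0,0.0],[0.0,0.0,0.0],[0.0,0.0,0.0],[0.0,0.0,0.0],[0.0,0.0,0.0],[0.0,0.0,0.0]] G [-1, -1, -1, -1, -1, -1, -1, -1]
T [[0.0,0.0,0.5],[0.0,0.0,0.5],[0.0,0.0,0.5],[0.0,0.0,0.5]] 
W [[0.0,0.0,0.0],[0.0,0.0,0.0],[0.0,0.0,0.0],[0.0,0.0,0.0]] G [-1, -1, -1, -1]
end [0.6072 0.2433 0.4399] [ 3.1414e+00 -2.0000e-04  1.3218e+00]
```

Request:
play_rows(
  translation=[
    [0.65,0.03,-0.53],
    [0.66,0.03,-0.53],
    [0.94,0.12,0],
    [0.94,0.12,0],
    [0.94,0.12,0],
    [0.94,0.12,0],
    [0.94,0.12,0],
    [0.94,0.12,0],
  ],
  twist=[
    [0,0,0],
    [0,0,0],
    [0,0,0],
    [0,0,0],
    [0,0,0],
    [0,0,0],
    [0,0,0],
    [0,0,0],
  ],
  gripper=[-1,-1,-1,-1,-1,-1,-1,-1],
)

```text
time: 21.75
tool_pos: [0.4987, -0.0367, 0.5205]
ee_rot: [3.141, -0.0, 1.322]
wrist_force: [0.6, 0.1, 1.2]
width: 0.0146
finger_force: 0.0
```

Request:
play_rows(
  translation=[
    [0.94,0.12,0],
    [0.94,0.12,0],
    [0.94,0.11,0],
    [0.94,0.11,0],
    [0.94,0.11,0],
    [0.94,0.11,0],
    [0.94,0.11,0],
    [0.94,0.11,0],
  ],
  twist=[
    [0,0,0],
    [0,0,0],
    [0,0,0],
    [0,0,0],
    [0,0,0],
    [0,0,0],
    [0,0,0],
    [0,0,0],
  ],
  gripper=[-1,-1,-1,-1,-1,-1,-1,-1],
)

```text
time: 22.55
tool_pos: [0.6078, 0.246, 0.5203]
ee_rot: [3.141, -0.0, 1.322]
wrist_force: [-0.3, 0.1, 0.1]
width: 0.0004
finger_force: 0.0
```

```bash
python3 - <<'E'
from lid import *
o=st();d=np.array(o['tool_pos'])[:2]-H;print('u',d@e,'v',d@[-e[1],e[0]])
P=H+.07*e
plan([([*P,.44],1.3217,3,-1)]+[wp(t) for t in np.arange(1.85,1.44,-.06)],)
E
```

```text
t 22.55 tcp [0.6078 0.246  0.5203] rpy [ 3.1412e+00 -2.0000e-04  1.3219e+00] F [-0.3  0.1  0.1] w 0.0004 ff 0.0 q [ 0.298  0.347  0.834 -0.     1.96   0.547]
u 0.07267668702533593 v 0.0001539207299468895
T [[-0.02,0.0,0.67],[-0.02,0.0,0.67],[-0.03,0.0,0.67],[0.01,0.0,0.25],[-0.28,0.0,-0.08],[-0.28,0.0,-0.07],[-0.29,0.0,-0.05],[-0.29,0.0,-0.03]] 
W [[0.0,0.0,0.0],[0.0,0.0,0.0],[0.0,0.0,0.0],[0.0,0.0,0.0],[0.0,0.0,0.0],[0.0,0.0,0.0],[0.0,0.0,0.0],[0.0,0.0,0.0]] G [-1, -1, -1, -1, -1, -1, -1, -1]
T [[-0.29,0.0,-0.01],[-0.3,0.0,0.0]] 
W [[0.0,0.0,0.0],[0.0,0.0,0.0]] G [-1, -1]
end [0.5902 0.1766 0.4395] [ 3.1412e+00 -2.0000e-04  1.3219e+00]
```

Request:
play_rows(
  translation=[
    [-0.02,0,0.67],
    [-0.02,0,0.67],
    [-0.02,0,0.67],
    [0,0,0.2],
    [-0.28,0,-0.05],
    [-0.28,0,-0.05],
    [-0.28,0,-0.05],
    [-0.28,0,-0.03],
  ],
  twist=[
    [0,0,0],
    [0,0,0],
    [0,0,0],
    [0,0,0],
    [0,0,0],
    [0,0,0],
    [0,0,0],
    [0,0,0],
  ],
  gripper=[-1,-1,-1,-1,-1,-1,-1,-1],
)

```text
time: 23.35
tool_pos: [0.5956, 0.1976, 0.4418]
ee_rot: [3.137, -0.003, 1.322]
wrist_force: [0.9, 2.1, 1.1]
width: 0.0006
finger_force: 1.0
```

Request:
play_rows(
  translation=[
    [-0.25,0,0],
    [-0.25,0,0],
  ],
  twist=[
    [0,0,0],
    [0,0,0],
  ],
  gripper=[-1,-1],
)

```text
time: 23.55
tool_pos: [0.5906, 0.1784, 0.4406]
ee_rot: [3.139, -0.002, 1.322]
wrist_force: [0.4, 1.5, 1.0]
width: 0.0002
finger_force: 1.0
```

```bash
python3 - <<'E'
from lid import *
o=st();d=np.array(o['tool_pos'])[:2]-H;print('u',d@e,'v',d@[-e[1],e[0]])
snap('scene','s9.png')
for n in ('lid_lip',): print(n,[(np.round(x['centre'],4).tolist(),round(x['score'],2)) for x in robot.spot_point(n,'scene')[:1]])
plan([wp(t) for t in np.arange(1.42,0.2,-.06)])
E
```

```text
t 23.55 tcp [0.5906 0.1784 0.4406] rpy [ 3.1389e+00 -2.1000e-03  1.3216e+00] F [0.4 1.5 1. ] w 0.0002 ff 1.0174135726424538 q [2.010e-01 2.340e-01 1.133e+00 1.000e-03 1.771e+00 4.510e-01]
u 0.002950353322644385 v 0.00010366801394745334
lid_lip [([0.5872, 0.166, 0.2591], 0.74)]
T [[-0.37,0.0,0.03],[-0.29,0.0,0.04],[-0.28,0.0,0.06],[-0.29,0.0,0.08],[-0.28,0.0,0.09],[-0.27,0.0,0.11],[-0.26,0.0,0.12],[-0.26,0.0,0.14]] 
W [[0.01,0.0,-0.02],[0.0,0.0,0.0],[0.0,0.0,0.0],[0.0,0.0,0.0],[0.0,0.0,0.0],[0.0,0.0,0.0],[0.0,0.0,0.0],[0.0,0.0,0.0]] G [-1, -1, -1, -1, -1, -1, -1, -1]
T [[-0.25,0.0,0.16],[-0.23,0.0,0.17],[-0.23,0.0,0.18],[-0.22,0.0,0.2],[-0.2,0.0,0.21],[-0.19,0.0,0.22],[-0.18,0.0,0.23],[-0.16,0.0,0.25]] 
W [[0.0,0.0,0.0],[0.0,0.0,0.0],[0.0,0.0,0.0],[0.0,0.0,0.0],[0.0,0.0,0.0],[0.0,0.0,0.0],[0.0,0.0,0.0],[0.0,0.0,0.0]] G [-1, -1, -1, -1, -1, -1, -1, -1]
T [[-0.15,0.0,0.25],[-0.13,0.0,0.26],[-0.12,0.0,0.27],[-0.1,0.0,0.27],[-0.09,0.0,0.28]] 
W [[0.0,0.0,0.0],[0.0,0.0,0.0],[0.0,0.0,0.0],[0.0,0.0,0.0],[0.0,0.0,0.0]] G [-1, -1, -1, -1, -1]
end [0.5457 0.0013 0.295 ] [-3.1416e+00  4.0000e-04  1.3220e+00]
```

The lid is following at about 2 N, so I'll continue along the arc.

Request:
play_rows(
  translation=[
    [-0.3,0,0.03],
    [-0.29,0,0.04],
    [-0.28,0,0.06],
    [-0.29,0,0.08],
    [-0.28,0,0.09],
    [-0.27,0,0.11],
    [-0.26,0,0.12],
    [-0.26,0,0.14],
  ],
  twist=[
    [0,0,0],
    [0,0,0],
    [0,0,0],
    [0,0,0],
    [0,0,0],
    [0,0,0],
    [0,0,0],
    [0,0,0],
  ],
  gripper=[-1,-1,-1,-1,-1,-1,-1,-1],
)

```text
time: 24.45
tool_pos: [0.5687, 0.0918, 0.4118]
ee_rot: [3.141, 0.0, 1.322]
wrist_force: [-0.1, 0.3, 1.7]
width: 0.0005
finger_force: 0.7
```

```bash
python3 - <<'E'
from lid import *
o=st();d=np.array(o['tool_pos'])[:2]-H;u,z=d@e-.009,o['tool_pos'][2]-.199-.0455;print('u',u,'z',z,'r',np.hypot(u,z))
robot.snapshot('scene')
for n in ('lid_lip',): print(n,[(np.round(x['centre'],4).tolist(),round(x['score'],2)) for x in robot.spot_point(n,'scene')[:1]])
plan([wp(t) for t in np.arange(.94,0.05,-.06)])
E
```

```text
t 24.45 tcp [0.5687 0.0918 0.4118] rpy [3.1414e+00 1.0000e-04 1.3215e+00] F [-0.1  0.3  1.7] w 0.0005 ff 0.7355338905472308 q [ 0.062  0.144  1.294 -0.     1.703  0.311]
u -0.09533272588205448 z 0.16730152135940984 r 0.1925568167406078
lid_lip [([0.5635, 0.0691, 0.2328], 0.97)]
T [[-0.32,0.0,0.1],[-0.24,0.0,0.17],[-0.22,0.0,0.19],[-0.22,0.0,0.19],[-0.2,0.0,0.21],[-0.2,0.0,0.22],[-0.17,0.0,0.24],[-0.17,0.0,0.24]] 
W [[-0.02,0.02,-0.02],[0.0,0.0,0.0],[0.0,0.0,0.0],[0.0,0.0,0.0],[0.0,0.0,0.0],[0.0,0.0,0.0],[0.0,0.0,0.0],[0.0,0.0,0.0]] G [-1, -1, -1, -1, -1, -1, -1, -1]
T [[-0.14,0.0,0.25],[-0.14,0.0,0.26],[-0.11,0.0,0.27],[-0.11,0.0,0.28],[-0.08,0.0,0.28],[-0.07,0.0,0.28],[-0.05,0.0,0.29]] 
W [[0.0,0.0,0.0],[0.0,0.0,0.0],[0.0,0.0,0.0],[0.0,0.0,0.0],[0.0,0.0,0.0],[0.0,0.0,0.0],[0.0,0.0,0.0]] G [-1, -1, -1, -1, -1, -1, -1]
end [ 0.5445 -0.0031  0.2719] [-3.1415e+00 -4.0000e-04  1.3219e+00]
```

Request:
play_rows(
  translation=[
    [-0.28,0,0.12],
    [-0.24,0,0.17],
    [-0.22,0,0.19],
    [-0.22,0,0.19],
    [-0.2,0,0.21],
    [-0.2,0,0.22],
    [-0.17,0,0.24],
    [-0.17,0,0.24],
  ],
  twist=[
    [0,0,0],
    [0,0,0],
    [0,0,0],
    [0,0,0],
    [0,0,0],
    [0,0,0],
    [0,0,0],
    [0,0,0],
  ],
  gripper=[-1,-1,-1,-1,-1,-1,-1,-1],
)

```text
time: 25.35
tool_pos: [0.552, 0.0262, 0.3482]
ee_rot: [3.141, 0.0, 1.322]
wrist_force: [-0.4, 0.9, 1.8]
width: 0.0007
finger_force: 0.5
```

Request:
play_rows(
  translation=[
    [-0.14,0,0.25],
    [-0.14,0,0.26],
    [-0.11,0,0.27],
    [-0.11,0,0.27],
    [-0.08,0,0.27],
    [-0.07,0,0.25],
    [-0.03,0,0.2],
    [0,0,0],
  ],
  twist=[
    [0,0,0],
    [0,0,0],
    [0,0,0],
    [0,0,0],
    [0,0,0],
    [0,0,0],
    [0,0,0],
    [0,0,0],
  ],
  gripper=[-1,-1,-1,-1,-1,-1,-1,-1],
)

```text
time: 26.15
tool_pos: [0.545, 0.0006, 0.2764]
ee_rot: [-3.139, 0.0, 1.322]
wrist_force: [-0.9, -0.1, 1.0]
width: 0.0008
finger_force: 0.0
```

```bash
python3 - <<'E'
from lid import *
o=st();d=np.array(o['tool_pos'])[:2]-H;u,z=d@e-.009,o['tool_pos'][2]-.199;print('u',u,'tip z',z)
robot.snapshot('scene')
for n in ('lid_lip',): print(n,[(np.round(x['centre'],4).tolist(),round(x['score'],2)) for x in robot.spot_point(n,'scene')[:1]])
E
```

```text
t 26.15 tcp [0.545  0.0006 0.2764] rpy [-3.1385e+00  1.0000e-04  1.3217e+00] F [-0.9 -0.1  1. ] w 0.0008 ff 0.0 q [-0.103  0.138  1.573  0.     1.434  0.146]
u -0.18961432895805186 tip z 0.07738603014504603
lid_lip [([0.5368, -0.0341, 0.0799], 0.55)]
```

Request:
play_rows(
  translation=[
    [0,0,0.14],
    [0,0,0.14],
    [0,0,0.12],
    [0,0,0.1],
    [0,0,0.05],
    [0,0,0.03],
    [0,0,0.02],
    [0,0,0],
  ],
  twist=[
    [0,0,0],
    [0,0,0],
    [0,0,0],
    [0,0,0],
    [0,0,0],
    [0,0,0],
    [0,0,0],
    [0,0,0],
  ],
  gripper=[-1,-1,-1,-1,-1,-1,-1,-1],
)

```text
time: 27.05
tool_pos: [0.5454, 0.0007, 0.2541]
ee_rot: [-3.141, -0.0, 1.322]
wrist_force: [0.2, 0.0, -0.4]
width: 0.0004
finger_force: 0.0
```

Request:
play_rows(
  translation=[
    [0,0,0],
    [0,0,0],
  ],
  twist=[
    [0,0,0],
    [0,0,0],
  ],
  gripper=[-1,-1],
)

```text
time: 27.25
tool_pos: [0.5455, 0.0007, 0.2543]
ee_rot: [3.141, -0.0, 1.322]
wrist_force: [0.2, -0.6, -0.4]
width: 0.0005
finger_force: 0.0
```

Request:
play_rows(
  translation=[
    [0,0,0.03],
    [0,0,0.02],
    [0,0,0.02],
    [0,0,0],
  ],
  twist=[
    [0,0,0],
    [0,0,0],
    [0,0,0],
    [0,0,0],
  ],
  gripper=[-1,-1,-1,-1],
)

```text
time: 27.65
tool_pos: [0.5455, 0.0007, 0.2529]
ee_rot: [3.141, -0.0, 1.322]
wrist_force: [-2.2, -0.3, 5.5]
width: 0.0007
finger_force: 3.2
```

```bash
python3 - <<'E'
from lid import *
o=st();im,m=snap('scene','s10.png');robot.snapshot('top')
for c in ('scene','top'):
  for n in ('lid_lip','stylus_tip','pot'): print(c,n,[(np.round(x['centre'],4).tolist(),round(x['score'],2)) for x in robot.spot_point(n,c)[:1]])
E
```

```text
t 27.65 tcp [0.5455 0.0007 0.2529] rpy [ 3.1406e+00 -3.0000e-04  1.3219e+00] F [-2.2 -0.3  5.5] w 0.0007 ff 3.1917984900064766 q [-0.103  0.157  1.601  0.     1.383  0.146]
scene lid_lip [([0.534, -0.0347, 0.0508], 0.81)]
scene stylus_tip []
scene pot [([0.3986, -0.3001, 0.0003], 0.86)]
top lid_lip []
top stylus_tip [([0.4022, -0.3028, 0.0046], 0.61)]
top pot [([0.5657, 0.0756, 0.0024], 0.69)]
```

There is now firm contact at tip z of about 0.054, which is the closed height. One more small press, then retreat.

Request:
play_rows(
  translation=[
    [0,0,0.03],
    [0,0,0],
    [0,0,0],
    [0,0,-0.1],
    [0,0,-0.3],
    [0,0,-0.7],
    [0,0,-0.9],
    [0,0,-0.9],
  ],
  twist=[
    [0,0,0],
    [0,0,0],
    [0,0,0],
    [0,0,0],
    [0,0,0],
    [0,0,0],
    [0,0,0],
    [0,0,0],
  ],
  gripper=[-1,-1,-1,-1,-1,-1,-1,-1],
)

```text
time: 28.85
tool_pos: [0.5453, 0.0006, 0.3673]
ee_rot: [-3.141, -0.0, 1.322]
wrist_force: [0.7, -0.8, 0.0]
width: 0.0005
finger_force: 0.0
```

```bash
python3 - <<'E'
from lid import *
o=st();im,m=snap('scene','s11.png');robot.snapshot('top')
for c in ('scene','top'):
  for n in ('lid_lip','stylus_tip','pot'): print(c,n,[(np.round(x['centre'],4).tolist(),round(x['score'],2)) for x in robot.spot_point(n,c)[:1]])
cv2.imwrite('pics/s11c.png',cv2.cvtColor(cv2.resize(im[120:400,200:480],None,fx=2.1,fy=2.1),cv2.COLOR_RGB2BGR))
E
```

```text
t 28.85 tcp [0.5453 0.0006 0.3673] rpy [-3.1407e+00 -1.0000e-04  1.3218e+00] F [ 0.7 -0.8  0. ] w 0.0005 ff 0.0 q [-0.103  0.087  1.445  0.     1.611  0.146]
scene lid_lip [([0.5342, -0.0348, 0.0536], 0.82)]
scene stylus_tip []
scene pot [([0.3969, -0.3018, 0.0006], 0.9)]
top lid_lip [([0.5396, -0.0359, 0.0529], 0.56)]
top stylus_tip [([0.3993, -0.3031, 0.0038], 0.38)]
top pot [([0.4009, -0.2999, 0.0012], 0.88)]
```

View pics/s11c.png

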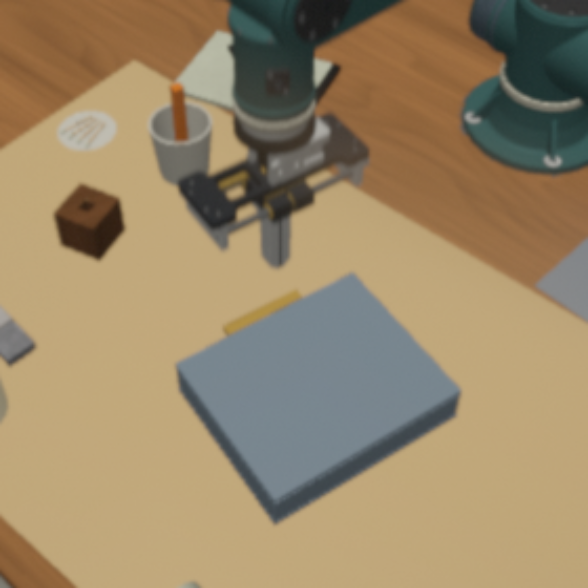

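The crop shows the lid shut flush, with its lip at (262,312) and measured at z about 0.053. The stylus stands in the upright pot at (180,130), and the arm is clear. Handing in.

```bash
python3 -c "
from bench import robot
print(robot.close_job())"
```

```text
the job is handed in; nothing more can be done
None
```

I ran the stylus along the whole seam from the yellow-dot end to the far end, put it in the pot, closed the lid and handed the job in at about 29 s; no verdict came back.

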